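# Index the pump fixture one hole

### The job

Turn the pump on its swivel fixture by one hole, so that the end of the index arm moves towards the side where the open parts tray stands: hook a fingertip under the pull ring at the end of the arm, lift the spring pin out of its hole, swing the arm to the very next hole and let the pin drop fully home there. Do not grip or force the ring, never swing the arm the wrong way or past that hole, and leave the other things on the bench where they are.

Things in the scene. Friction and masses are not known exactly. Their poses are not given: they have to be found in the camera images.
- fixture: Green cast swivel fixture bolted to the bench (foot 250 x 200 mm). Origin: on the bench, on the vertical pivot axis; +y is its left seen from the robot. Its steel index plate, a sector 200 mm in radius towards the fixture's -x (the robot side), 56 deg each way, top 46 mm up, has five 14 mm holes on a circle of 170 mm radius, 22.5 deg apart, the middle one on the -x axis.
- index_arm (a joint): Turn (rad) of the index arm with turntable and pump about the pivot axis. 0 = over the middle hole, along the fixture's -x (the start); positive = arm end moves to the fixture's +y. Holes at 0, +-0.393, +-0.785; a seated pin has 0.006 play. Bar 36 mm wide, 210 mm long, top 64 mm above the bench; light friction (1 N at the ring), some damping; stays where left.
- index_pin (a joint): Lift (m) of the spring pin, straight up, on the arm 170 mm from the pivot. 0 = fully home, the 12 mm round-nosed pin 13 mm deep in its hole; clear of the plate above 0.013; hard stop at 0.025. Let down between holes it rides on the plate at 0.013; within about 4 mm of a hole's centre it snaps home. Spring: 5.5 N at home, 12 N at the stop.
- pull_ring: Steel pull ring upright on top of the pin; rises and swings with it. 8 mm round bar, eye 54 mm, 70 mm outside. Origin: ring centre, 129.5 mm above the bench with the pin home (underside of the top bar at 156.5). Its x axis is the axis of the eye, level along the arm towards the pivot. Free from its -x side; behind the eye 100 mm are free above 72 mm height. Pin housing below, to 88 mm.
- parts_tray: Open steel parts tray, 200 x 140 x 38 mm, loose on the bench on the left or on the right of the fixture, with a small brass fitting in it. Origin at the centre of its underside. It shows which way to swing. Not to be disturbed.
- oil_bottle: White plastic oil bottle with black cap, 72 mm across, 160 mm high, standing on the side opposite to the tray. Origin at the centre of its underside. Not to be disturbed.
- coupling: Dark steel drive coupling, flange 68 mm across, 32 mm high, standing on the bench, hub up. Origin at the centre of its underside. Not to be disturbed.
- spanner: Steel spanner, 190 mm long, lying flat on the bench along its x axis. Not to be disturbed.
- tray_fitting: Brass fitting, 24 mm across, 32 mm high, standing in the tray. Origin at the centre of its underside. Not to be disturbed.

How it is judged:
By the outcome, as a careful person would: the job done as asked, in the order asked, and still so for the second after the job is handed in, with the robot touching nothing.
It also fails if it takes over 51 s, if anything falls off the work surface, if the arm or the gripper's body presses on something with over 40 N, if the wrist force passes 120 N, or if a joint passes its speed limit or range.

### The arm

A 6-joint arm with a two-finger parallel gripper is mounted at the origin on the work surface. World frame = base frame: x ahead of the robot, y to its left, z up, the work surface at z = 0. Lengths are in m, angles in rad, forces in N, time in s.
With the tool pointing down it reaches from about 0.35 to 0.975 m from the base axis. Payload 4.9 kg.
Tool frame: the origin (TCP) lies at the very end of the fingers, on their centre line; the grasp point (between the pads) lies 19 mm behind it (manip.grip_depth is the distance from the TCP to the grasp point, in m); z points along the fingers, x is the direction in which the jaws open and shut, and the axes are right-handed (so a half turn about z gives the same grasp; the last joint's range is limited). The gripper opens to 85 mm and grips with 20 to 120 N. Pads are 22 mm wide; open, the fingers measure 114 mm over their backs; the gripper's body (76 mm by 85 mm) begins 54 mm behind the grasp point. The pads swing forward as they close: fully open they stand 13 mm farther back than shut.
Start: joints at [-1.352, 0.053, 1.613, -0, 1.476, -0.119], TCP at [0.207, -0.59, 0.208] pointing down, gripper open.
Joint ranges: [-3.01, 3.01], [-1.01, 2.22], [0.06, 2.58], [-1.02, 4.17], [0.09, 2.62], [-3.14, 3.14]. Speed limits (rad/s): [2.57, 2.57, 3.14, 3.14, 3.14, 3.14].

### API

Orientations are given as a unit quaternion [w, x, y, z].
In Python, from plant import manip gives the robot as it stands. The module is installed in compiled form; this text tells all that it offers.
- The arm moves only by the shell command python3 -m crank 'ROWS' [OPENING]. ROWS is JSON, a list of rows, each a list of 4 numbers: the shift along the tool's x, y, z in cm, then the turn about the tool's z in units of 6 degrees (1.0 is 6 degrees). A call has 1 to 10 rows; each row shifts and turns the commanded pose from where the row before left it, along the tool's axes as they then stand; what a row does not reach is not made up. A row lasts 1/12 s, in which the tool goes at most 41.7 mm and 7.16 degrees, less where a joint would pass 70% of its speed; a pose out of reach is approached as far as the arm can. A call with a gripper value outside its range is refused whole. OPENING is the opening, from 0 (shut) to 1 (fully open), set as the call begins (- or left out, the last holds). The fingers move at their own pace and stop on an object; the grip force is fixed at half the most. Time passes only in rows, so rows that do not move let the fingers close. It gives the time, the measured TCP pose, the force and the opening at its end, in the units of the state.
- manip.state(): the state, without advancing time (a new reading comes with each control period).
- manip.grab_frame(name): name is "side" or "top" or "wrist"; returns a dict with "img" (400x640x3 uint8, red, green, blue), "intrinsics" (3x3 intrinsics, pixels), "position" and "orientation" of the camera in the world. Camera axes: x right, y up, looking along -z (the intrinsics and any distortion apply to the point x, -y, -z); pixel columns grow to the right and rows downward; lengths in m; the calibration is good to about 2 mm. The wrist camera is an equidistant fisheye: a pixel r from the principal point sees the ray r / f radians off the axis. A picture is of the moment at which its call begins. There is no depth.
- manip.job_done(): hands the job in, once; it reports no verdict.
The state is a dict: "time": time; "joint_pos": joint angles; "joint_vel": joint speeds; "joint_efforts": joint torques, N m; "tool_pos": TCP position; "tool_rot": TCP orientation; "contact_force": force on the tool from outside, world axes, zero at the start; "ft_torque": the same for the moment, N m; "gripper_width": opening from 0.0 (shut) to 1.0 (fully open).
Only numpy, scipy, OpenCV 4.12 (cv2) and the standard library are available. Lean on these libraries where they do the work, as an engineer would, in place of code of your own. Each camera call takes 0.05 s, during which the arm holds its last target.

## Working session

There is one attempt and no reset: what is moved stays moved. The work goes in short steps, Python scripts to look and compute and a shell command to move; the robot and the scene stay as the last step left them, time stands still between calls to the robot, and variables do not carry over. Pictures are saved under pics/ and viewed, and the job is handed in when it is done.

```bash
mkdir -p pics; cat > h.py <<'E'
import numpy as np, cv2
from scipy.spatial.transform import Rotation as R
from plant import manip
def rot(q): return R.from_quat([q[1],q[2],q[3],q[0]])
def snap(name,fn):
    f=manip.grab_frame(name); cv2.imwrite('pics/'+fn+'.png',f['img'][:,:,::-1]); np.savez('pics/'+fn+'.npz',K=f['intrinsics'],p=f['position'],q=f['orientation'],name=name); return f
def ray(fn,u,v):
    d=np.load('pics/'+fn+'.npz'); K=d['K']; x=(u-K[0,2])/K[0,0]; y=(v-K[1,2])/K[1,1]
    if str(d['name'])=='wrist':
        r=np.hypot(x,y); s=np.sin(r)/max(r,1e-9); c=np.array([x*s,-y*s,-np.cos(r)])
    else: c=np.array([x,-y,-1.])
    return d['p'],rot(d['q']).apply(c/np.linalg.norm(c))
def atz(fn,u,v,z):
    p,r=ray(fn,u,v); return p+r*(z-p[2])/r[2]
def proj(fn,X):
    d=np.load('pics/'+fn+'.npz'); K=d['K']; c=rot(d['q']).inv().apply(np.array(X)-d['p']); x,y,z=c[0],-c[1],-c[2]
    if str(d['name'])=='wrist':
        rr=np.hypot(x,y); th=np.arctan2(rr,z); x,y=x/rr*th,y/rr*th
    else: x,y=x/z,y/z
    return np.array([K[0,0]*x+K[0,2],K[1,1]*y+K[1,2]])
def tri(obs):
    A=np.zeros((3,3));b=np.zeros(3)
    for o in obs:
        p,r=ray(*o);M=np.eye(3)-np.outer(r,r);A+=M;b+=M@p
    return np.linalg.solve(A,b)
def crop(fn,x0,y0,x1,y1,s):
    i=cv2.imread('pics/'+fn+'.png')[y0:y1,x0:x1]; cv2.imwrite('pics/'+fn+'_c%d_%d.png'%(x0,y0),cv2.resize(i,None,fx=s,fy=s,interpolation=cv2.INTER_CUBIC))
E
python3 - <<'E'
from h import *
for n in('top','side','wrist'): f=snap(n,n+'0'); print(n,f['position'],f['orientation'],f['intrinsics'][0],f['intrinsics'][1])
print(manip.state())
E
```

```text
top [0.49812964 0.02164811 1.59680537] [-0.70282331 -0.02122253  0.02406691  0.7106404 ] [493.36903475   0.         307.49996372] [  0.         493.36903475 198.36790181]
side [0.48236141 0.96464369 0.85895322] [-0.07147447 -0.03016239  0.42700717  0.90091426] [483.85468956   0.         315.79377068] [  0.         483.85468956 203.07892467]
wrist [ 0.28480691 -0.56190725  0.37314333] [ 0.80524818 -0.13225077  0.0952155  -0.57010447] [309.70691629   0.         325.03589735] [  0.         309.70691629 195.13842484]
{'time': 0.15, 'joint_pos': array([-1.35197808e+00,  5.32194173e-02,  1.61402341e+00, -5.99230259e-06,
        1.47602093e+00, -1.18980441e-01]), 'joint_vel': array([-1.80965893e-03, -1.14299226e-03, -3.79296000e-03,  8.90241978e-05,
        5.71767163e-04,  1.31571829e-04]), 'joint_efforts': array([ 5.49095203e-04, -3.94240737e+01, -3.70722270e+01, -8.81329152e-05,
        4.64565936e-03,  5.94668080e-06]), 'tool_pos': array([ 0.20702169, -0.58913411,  0.2067099 ]), 'tool_rot': array([-5.58396701e-04,  8.15907653e-01, -5.78181636e-01, -6.21571498e-04]), 'contact_force': array([-0.06378373, -0.28595177,  1.32370581]), 'ft_torque': array([-0.02531548,  0.01591025,  0.0353095 ]), 'gripper_width': 1.002837192939712}
```

View pics/top0.png

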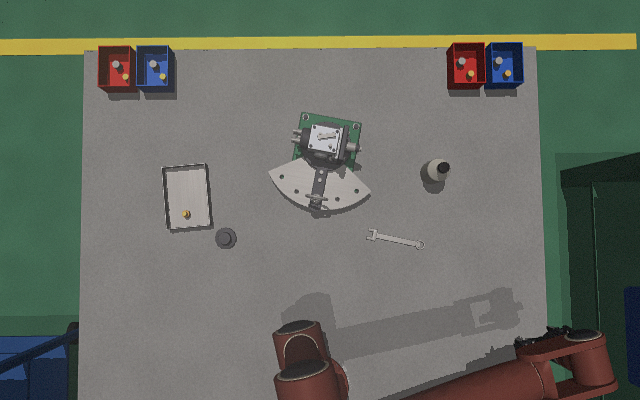

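View pics/side0.png

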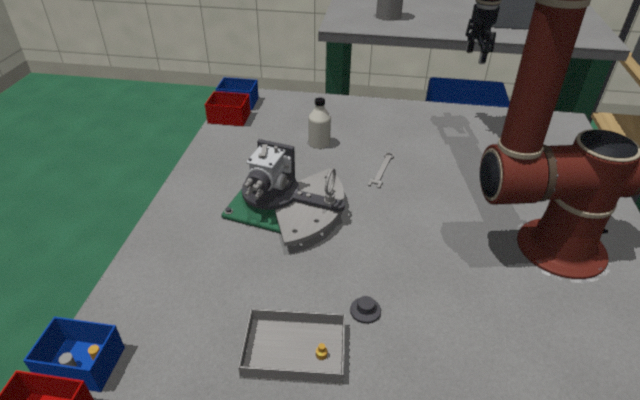

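View pics/wrist0.png

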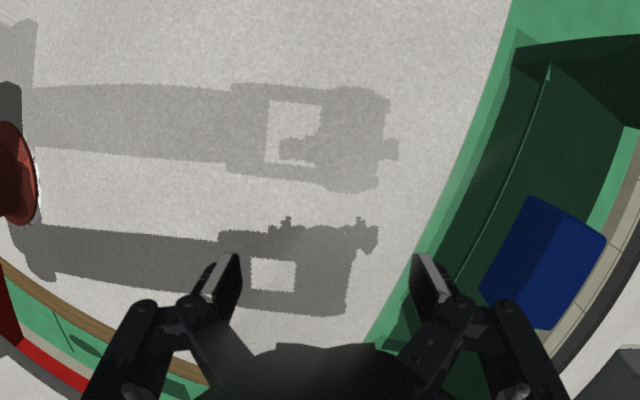

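The tray (188,196 top) is on the left, at +y, and the bottle (436,172) is on the right, so the swing is positive. Next I'll enlarge the fixture.

```bash
python3 - <<'E'
from h import *
crop('top0',255,100,385,230,6)
crop('side0',215,130,365,260,5)
E
```

```text
(no output)
```

View pics/top0_c255_100.png

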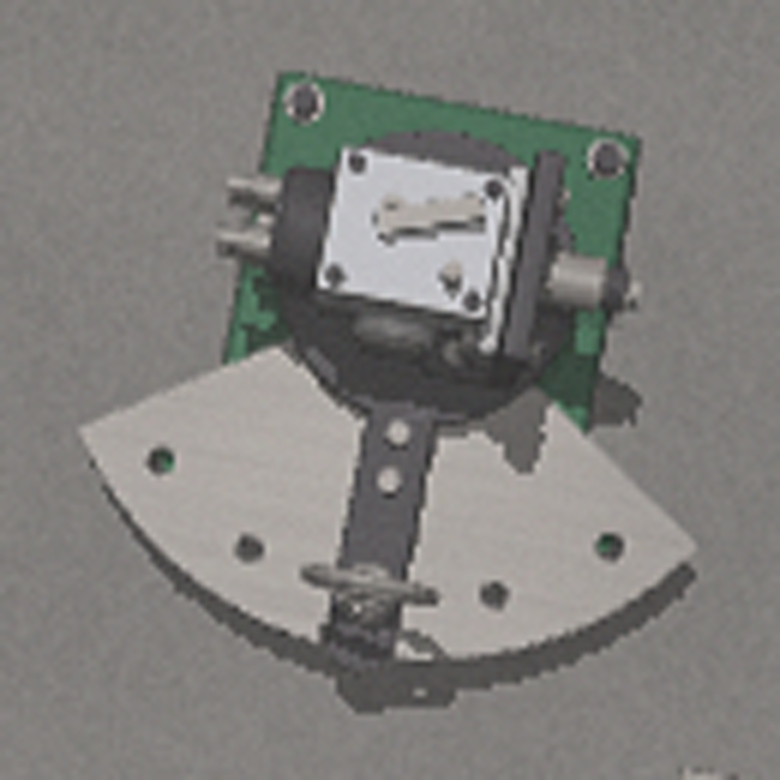

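View pics/side0_c215_130.png

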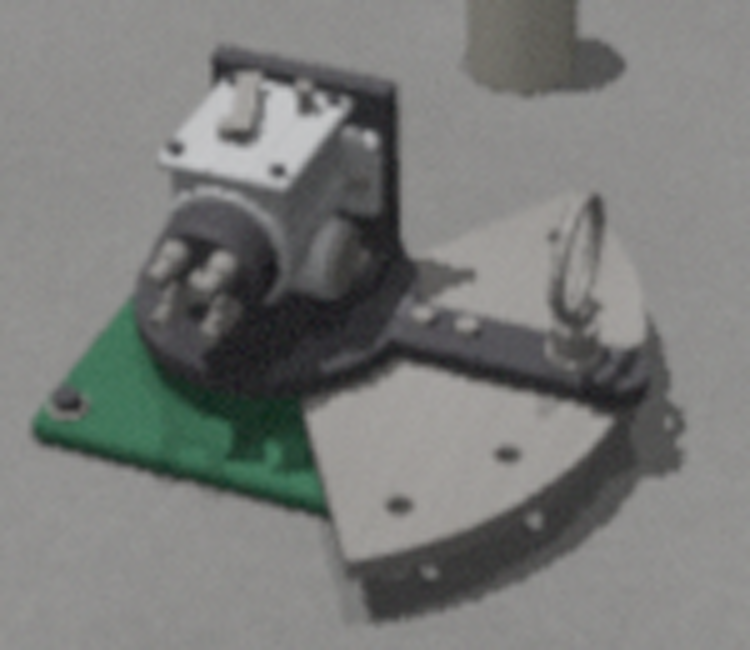

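```bash
python3 - <<'E'
from h import *
from scipy.optimize import least_squares
top=[((161,460),2),((249,548),1),((494,594),-1),((610,546),-2)]
side=[((508,454),1),((400,505),2)]
obs=[('top0',(255+(a+.5)/6-.5,100+(b+.5)/6-.5),k) for (a,b),k in top]+[('side0',(215+(a+.5)/5-.5,130+(b+.5)/5-.5),k) for (a,b),k in side]
# arm angle phi: direction of fixture +x in world
def hole(p,k,z=.046,r=.17):
    # fixture -x dir rotated by th about z. positive => arm end moves to +y of fixture
    a=p[2]+np.pi-k*0.3927
    return np.array([p[0]+r*np.cos(a),p[1]+r*np.sin(a),z])
f=lambda p:np.concatenate([(proj(n,hole(p,k))-uv) for n,uv,k in obs])
s=least_squares(f,[.6,0,0]);print(s.x,np.round(s.fun.reshape(-1,2),2))
p=s.x
for k in(0,1):print('ring',k,hole(p,k,.1295))
for n in('top0','side0'):
  for z in (.1295,.1605): print(n,z,proj(n,hole(p,0,z)))
print(tri([('top0',255+370/6,100+583/6),('side0',215+577/5,130+258/5)]))
E
```

```text
[ 0.7617795  -0.0437331  -0.19208653] [[-0.24  0.55]
 [ 0.15  0.47]
 [-0.06  0.22]
 [-0.13 -0.11]
 [-0.45 -0.37]
 [-0.39 -0.2 ]]
ring 0 [ 0.59490614 -0.01127883  0.1295    ]
ring 1 [0.62002841 0.05011054 0.1295    ]
top0 0.1295 [316.37791632 197.3716797 ]
top0 0.1605 [316.60763699 196.66997565]
side0 0.1295 [329.5560916  180.39650395]
side0 0.1605 [329.86443221 170.37204447]
[ 0.59429167 -0.01233981  0.12521161]
```

```bash
cat >> h.py <<'E'
def need(X,yawdir=None):
    s=manip.state(); r=rot(s['tool_rot']); d=r.inv().apply(np.array(X)-s['tool_pos'])*100
    print('t',round(s['time'],2),'pos',np.round(s['tool_pos'],4),'F',np.round(s['contact_force'],1),'g',round(s['gripper_width'],3))
    print('axes x',np.round(r.as_matrix()[:,0],3),'y',np.round(r.as_matrix()[:,1],3),'z',np.round(r.as_matrix()[:,2],4))
    print('shift cm',np.round(d,2))
    if yawdir is not None:
        m=r.inv().apply(np.array([*yawdir,0])); print('turn units of 6deg',np.round(np.rad2deg(np.arctan2(m[1],m[0]))/6,2))
E
python3 -c "
from h import *
need([.45,-.06,.3],[.982,-.191])"
```

```text
t 0.15 pos [ 0.207  -0.5891  0.2067] F [-0.1 -0.3  1.3] g 1.003
axes x [ 0.331 -0.943 -0.002] y [-0.943 -0.331 -0.   ] z [-4.0e-04  1.6e-03 -1.0e+00]
shift cm [-41.89 -40.46  -9.25]
turn units of 6deg -9.94
```

```bash
python3 -m crank '[[0,0,0,0],[0,0,0,0],[0,0,0,0],[0,0,0,0],[0,0,0,0],[0,0,0,0]]' 0; python3 -c "
from h import *
snap('wrist','wrist1');snap('side','side1');crop('side1',430,0,530,80,7)"
```

```text
time: 0.65
tool_pos: [0.2071, -0.5897, 0.2078]
tool_rot: [0.0, 0.816, -0.578, 0.0]
contact_force: [0.6, 0.3, -0.7]
gripper_width: 0.147
```

View pics/wrist1.png

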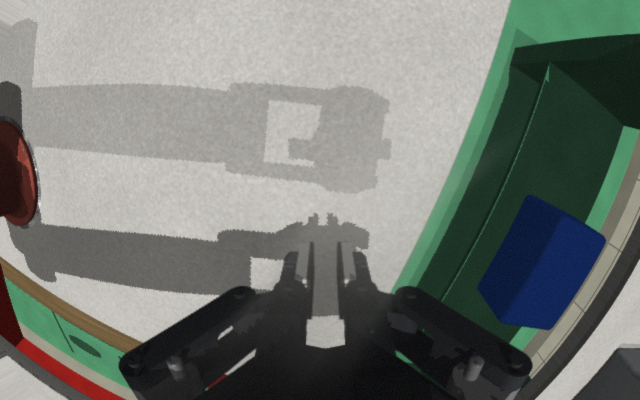

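View pics/side1_c430_0.png

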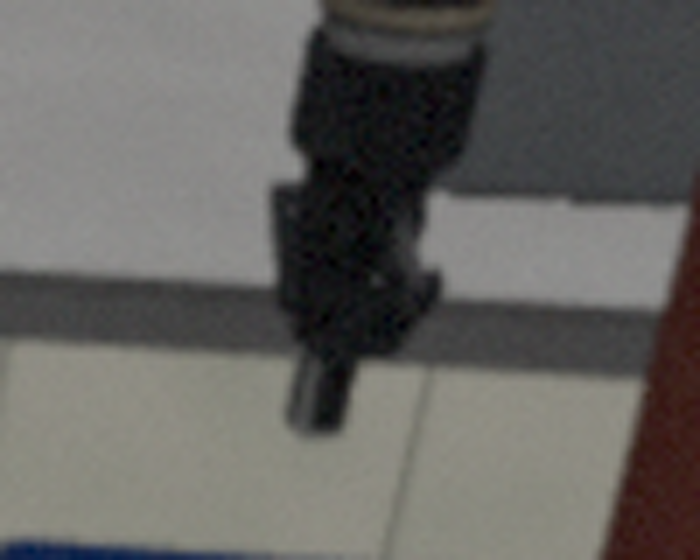

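```bash
python3 -m crank '[[0,0,-4,-1],[0,0,-4,-1],[-4,0,-1,-1],[-4,0,0,-1],[-4,0,0,-1],[-4,0,0,-1]]' 0; python3 -c "
from h import *
snap('wrist','wrist2');crop('wrist2',200,200,440,400,3.3);snap('side','side2')
crop('wrist0',80,200,560,400,1.6);need([.45,-.06,.3],[.982,-.191])"
```

```text
time: 1.25
tool_pos: [0.1039, -0.4672, 0.2982]
tool_rot: [0.0, 0.956, -0.294, 0.0]
contact_force: [-0.7, 0.1, 0.5]
gripper_width: -0.0
t 1.35 pos [ 0.1018 -0.4659  0.2978] F [0.6 0.1 0.3] g 0.0
axes x [ 0.822 -0.569 -0.001] y [-0.569 -0.822  0.001] z [-1.1e-03 -7.0e-04 -1.0e+00]
shift cm [  5.51 -53.19  -0.28]
turn units of 6deg -3.95
```

View pics/wrist2_c200_200.png

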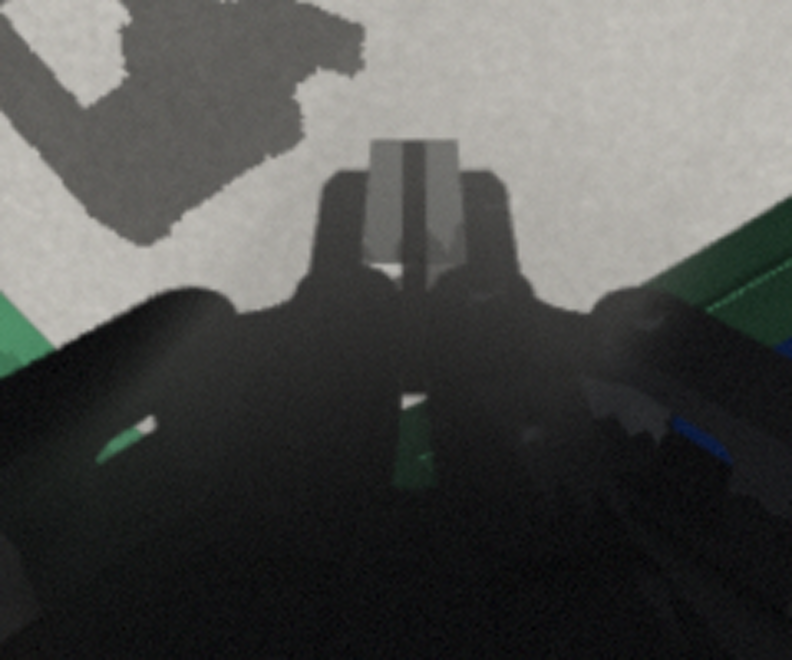

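View pics/wrist0_c80_200.png

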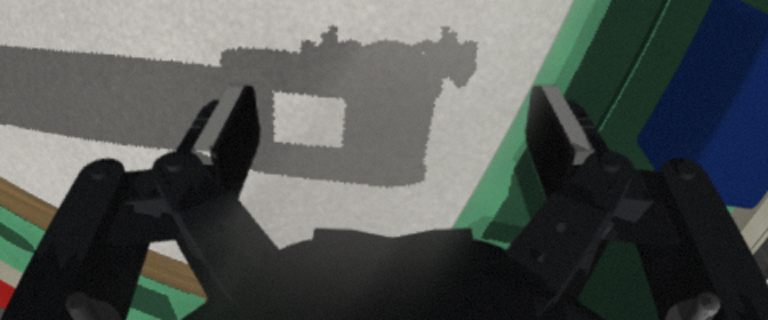

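View pics/side2.png

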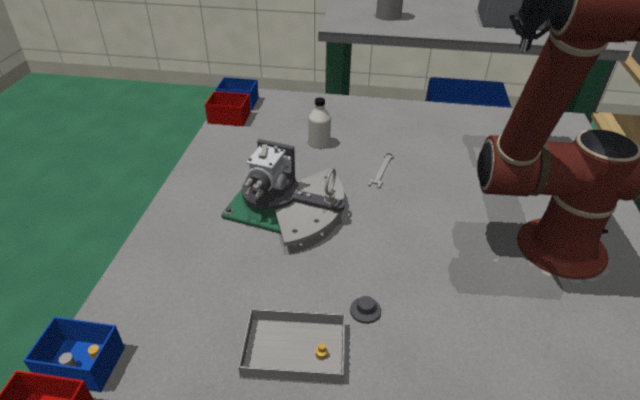

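The vertical fingers have no ledge for a hook, so I need to tilt the tool. I'll check what the controller does at the edge of reach, in free space.

```bash
python3 -m crank '[[4,-1,0,0],[4,-1,0,0],[4,-1,0,0],[4,-1,0,0],[4,-1,0,0],[4,-1,0,0],[4,-1,0,0],[4,-1,0,0],[4,-1,0,0],[4,-1,0,0]]'; python3 -c "
from h import *
print(manip.state()['joint_pos'])"
python3 -m crank '[[4,-1,0,0],[4,-1,0,0],[4,0,0,0],[4,0,0,0]]'; python3 -c "
from h import *
print(manip.state()['joint_pos'])
s=manip.state();print(s['tool_pos'],np.hypot(*s['tool_pos'][:2]));need([.45,-.06,.3])"
```

```text
time: 2.18
tool_pos: [0.4927, -0.6141, 0.2971]
tool_rot: [-0.0, 0.955, -0.298, -0.0]
contact_force: [-1.2, -0.1, 0.3]
gripper_width: -0.002
[-9.89038270e-01  4.03048795e-01  1.06082068e+00  7.91708663e-05
  1.67781190e+00 -3.84262214e-01]
time: 2.52
tool_pos: [0.6319, -0.6852, 0.2971]
tool_rot: [-0.0, 0.955, -0.297, 0.0]
contact_force: [1.0, -0.9, 0.8]
gripper_width: 0.001
[-9.05592921e-01  8.36396391e-01  4.54619871e-01  3.61791560e-04
  1.85051834e+00 -3.02064794e-01]
[ 0.63193199 -0.68515882  0.29709009] 0.9320840413077552
t 2.52 pos [ 0.6319 -0.6852  0.2971] F [ 1.  -0.9  0.8] g 0.001
axes x [ 0.823 -0.567  0.   ] y [-0.567 -0.823 -0.   ] z [ 3.e-04  2.e-04 -1.e+00]
shift cm [-50.46 -41.15  -0.29]
```

```bash
for i in 1 2; do python3 -m crank '[[3,1,0,0],[3,1,0,0],[3,1,0,0]]'; python3 -c "
from h import *
s=manip.state();print(np.round(s['joint_pos'],3),np.hypot(*s['tool_pos'][:2]),np.round(rot(s['tool_rot']).as_matrix(),3).tolist())"; done
```

```text
time: 2.77
tool_pos: [0.6614, -0.731, 0.2767]
tool_rot: [0.002, 0.955, -0.298, 0.004]
contact_force: [0.7, 0.3, 1.5]
gripper_width: -0.003
[-0.911  1.111  0.055  0.002  1.967 -0.306] 0.9858274968357658 [[0.823, -0.568, 0.007], [-0.568, -0.823, -0.006], [0.009, 0.001, -1.0]]
time: 3.02
tool_pos: [0.6709, -0.7549, 0.2635]
tool_rot: [0.019, 0.954, -0.298, 0.031]
contact_force: [-0.0, 0.3, 1.0]
gripper_width: 0.002
[-0.92   1.125  0.056  0.007  1.889 -0.313] 1.0099698213013084 [[0.821, -0.569, 0.049], [-0.567, -0.822, -0.054], [0.071, 0.017, -0.997]]
```

Pushing past the reach limit tilts the tool outward by about 4° and the tilt stays. I'll fit the kinematics so I can plan with this.

```bash
python3 - <<'E'
from h import *
from scipy.optimize import least_squares
D=[([-1.35197808,5.32194173e-02,1.61402341,0,1.47602,-.119],[0.20702169,-0.58913411,0.2067099]),
([-.989038,.4030488,1.0608207,0,1.6778119,-.384],[.4927,-.6141,.2971]),
([-.9055929,.8363964,.45461987,.0004,1.850518,-.302],[.63193199,-.68515882,.29709]),
([-.911,1.111,.055,.002,1.967,-.306],[.6614,-.731,.2767]),
([-.920,1.125,.056,.007,1.889,-.313],[.6709,-.7549,.2635])]
s=manip.state();D[-1]=(s['joint_pos'],s['tool_pos'])
for q,p in D: print(np.arctan2(p[1],p[0])-q[0],sum(np.array(q)[[1,2,4]]))
def f(k):
    o=[]
    for q,p in D:
        a=q[1];b=a+q[2];c=b+q[4]
        o+=[k[0]+k[1]*np.sin(a)+k[2]*np.sin(b)+k[3]*np.cos(b)+k[5]*np.sin(c)-np.hypot(p[0],p[1]), k[4]+k[1]*np.cos(a)+k[2]*np.cos(b)-k[3]*np.sin(b)+k[5]*np.cos(c)-p[2]]
    return np.array(o)
r=least_squares(f,[0,.45,.5,0,.4,.2]);print(r.x,np.abs(r.fun).max())
def f2(k): return f([0,k[0],k[1],0,k[2],k[3]])
r=least_squares(f2,[.45,.5,.4,.2]);print(r.x,np.abs(r.fun).max())
E
```

```text
0.11910318900327344 3.1432628273
0.09439098138698598 3.1416814
0.07980429282199863 3.14153427
0.07565776875979535 3.133
0.07540647963325342 3.0687464280464307
[0.00487461 0.425377   0.60923592 0.09398094 0.23984565 0.30567156] 0.00019625717128668452
[0.44987071 0.61822445 0.29670841 0.471621  ] 0.014044865870501244
```

```bash
python3 -c "
from h import *
need([.86,-.325,.31],[.906,-.423])"
```

```text
t 3.02 pos [ 0.6709 -0.7549  0.2635] F [-0.   0.3  1. ] g 0.002
axes x [ 0.821 -0.567  0.071] y [-0.569 -0.822  0.017] z [ 0.0491 -0.0541 -0.9973]
shift cm [ -8.51 -46.02  -6.04]
turn units of 6deg -1.61
```

```bash
python3 -m crank '[[-1.5,-3.7,-1,0],[-1.5,-3.7,-1,0],[-1.5,-3.8,-1,0],[-1.0,-3.9,-1,0],[-1,-3.9,-1,0],[-0.5,-3.9,-1,0],[-0.5,-3.9,0,0],[-0.5,-3.9,0,0],[-0.5,-3.9,0,0],[0,-3.9,0,0]]'; python3 -m crank '[[0,-3.9,0,0],[0,-3.9,0,0],[0,0,0,-0.8],[0,0,0,-0.8]]' ;python3 -c "
from h import *
print(manip.state()['joint_pos'])
need([.86,-.325,.31],[.906,-.423])"
```

```text
time: 3.85
tool_pos: [0.8163, -0.3946, 0.3146]
tool_rot: [0.019, 0.954, -0.298, 0.033]
contact_force: [0.3, 0.2, 0.4]
gripper_width: -0.003
time: 4.18
tool_pos: [0.8621, -0.3286, 0.3115]
tool_rot: [0.022, 0.976, -0.213, 0.031]
contact_force: [-0.2, -1.6, -0.2]
gripper_width: 0.002
[-0.43518372  0.72979352  0.59134162 -0.02939934  1.74993165 -0.01258831]
t 4.18 pos [ 0.8621 -0.3286  0.3115] F [-0.2 -1.6 -0.2] g 0.002
axes x [ 0.908 -0.414  0.07 ] y [-0.417 -0.909  0.029] z [ 0.0516 -0.0559 -0.9971]
shift cm [-0.35 -0.25  0.12]
turn units of 6deg 0.07
```

```bash
cat > st.py <<'E'
from h import *
s=manip.state();m=rot(s['tool_rot']).as_matrix();z=m[:,2]
print('t %.2f'%s['time'],'q',np.round(s['joint_pos'],3),'p',np.round(s['tool_pos'],3),'x',np.round(m[:,0],2),'y',np.round(m[:,1],2),'z',np.round(z,2),'tilt below horiz',round(np.degrees(np.arcsin(-z[2])),1),'az',round(np.degrees(np.arctan2(z[1],z[0])),1),'F',np.round(s['contact_force'],1),'g',round(s['gripper_width'],2))
E
python3 -m crank '[[4,0,0,0],[4,0,0,0],[4,0,0,0],[4,0,0,0],[4,0,0,0],[4,0,0,0]]' >/dev/null; python3 st.py;python3 -m crank '[[4,0,0,0],[4,0,0,0],[4,0,0,0],[4,0,0,0]]' >/dev/null; python3 st.py
```

```text
t 4.68 q [-0.449  1.103  0.059 -0.023  1.829 -0.02 ] p [ 0.951 -0.383  0.285] x [ 0.9  -0.42  0.15] y [-0.42 -0.91  0.02] z [ 0.12 -0.08 -0.99] tilt below horiz 81.3 az -34.3 F [-0.2  0.5  1.2] g -0.0
t 5.02 q [-0.457  1.118  0.055 -0.014  1.715 -0.026] p [ 0.981 -0.404  0.279] x [ 0.88 -0.41  0.25] y [-0.42 -0.91  0.02] z [ 0.22 -0.12 -0.97] tilt below horiz 75.5 az -29.4 F [-0.6  0.2  0.6] g 0.0
```

```bash
python3 -m crank '[[4.1,0,0,0],[4.1,0,0,0],[4.1,0,0,0],[4.1,0,0,0],[4.1,0,0,0]]' >/dev/null; python3 st.py;python3 -m crank '[[4.1,0,-1,0],[4.1,0,-1,0],[4.1,0,-1,0],[4.1,0,-1,0],[4.1,0,-1,0]]' >/dev/null; python3 st.py
```

```text
t 5.43 q [-0.465  1.122  0.056 -0.003  1.587 -0.034] p [ 1.012 -0.426  0.287] x [ 0.85 -0.39  0.37] y [-0.42 -0.91  0.02] z [ 0.33 -0.17 -0.93] tilt below horiz 68.4 az -27.1 F [0.  1.1 0.7] g 0.0
t 5.85 q [-0.472  1.061  0.055  0.008  1.526 -0.04 ] p [ 1.021 -0.435  0.362] x [ 0.8  -0.36  0.48] y [-0.42 -0.91  0.01] z [ 0.43 -0.21 -0.88] tilt below horiz 61.4 az -26.1 F [-0.5  0.1 -0.3] g 0.0
```

```bash
python3 -m crank '[[4.1,0,0,0],[4.1,0,0,0],[4.1,0,0,0],[4.1,0,0,0],[4.1,0,0,0],[4.1,0,0,0],[4.1,0,0,0],[4.1,0,0,0],[4.1,0,0,0],[4.1,0,0,0]]' >/dev/null; python3 st.py; python3 - <<'E'
from h import *
from scipy.optimize import least_squares
D=[([-1.35197808,5.32194173e-02,1.61402341,0,1.47602,-.119],[0.20702169,-0.58913411,0.2067099]),
([-.989038,.4030488,1.0608207,0,1.6778119,-.384],[.4927,-.6141,.2971]),
([-.9055929,.8363964,.45461987,.0004,1.850518,-.302],[.63193199,-.68515882,.29709]),
([-.465,1.122,.056,-.003,1.587,-.034],[1.012,-.426,.287]),
([-.472,1.061,.055,.008,1.526,-.04],[1.021,-.435,.362])]
s=manip.state();D.append((s['joint_pos'],s['tool_pos']))
def f(k):
    o=[]
    for q,p in D:
        a=q[1];b=a+q[2];c=b+q[4]; rr=np.sqrt(p[0]**2+p[1]**2-.0744**2)
        o+=[k[0]+k[1]*np.sin(a)+k[2]*np.sin(b)+k[3]*np.cos(b)+k[5]*np.sin(c)-rr, k[4]+k[1]*np.cos(a)+k[2]*np.cos(b)-k[3]*np.sin(b)+k[5]*np.cos(c)-p[2]]
    return np.array(o)
r=least_squares(f,[0,.45,.5,0,.4,.2]);print(r.x,np.abs(r.fun).max())
def f2(k): return f([0,k[0],k[1],0,k[2],k[3]])
r=least_squares(f2,[.45,.5,.4,.2]);print(r.x,np.abs(r.fun).max())
E
```

```text
t 6.68 q [-0.484  0.999  0.056  0.032  1.349 -0.051] p [ 1.048 -0.456  0.462] x [ 0.67 -0.3   0.67] y [-0.42 -0.91  0.01] z [ 0.61 -0.28 -0.74] tilt below horiz 47.7 az -25.1 F [0.  0.1 0.4] g 0.0
[0.00335859 0.42375553 0.60707171 0.10010443 0.24425918 0.30246129] 0.0003030535390663447
[0.44421776 0.61315087 0.17910013 0.35050758] 0.013344480046849405
```

```bash
cat > kin.py <<'E'
import numpy as np
from scipy.optimize import brentq
k=[0.00335859,0.42375553,0.60707171,0.10010443,0.24425918,0.30246129]
def ik(tcp,az,el,lat=.0744):
    az,el=np.radians(az),np.radians(el)
    z=np.array([np.cos(az)*np.cos(el),np.sin(az)*np.cos(el),-np.sin(el)])
    w=np.array(tcp)-k[5]*z
    r=np.hypot(*w[:2]); 
    if r<lat: return None
    J1=np.arctan2(w[1],w[0])-np.arcsin(lat/r); rr=np.sqrt(r*r-lat*lat)-k[0]; h=w[2]-k[4]
    L2=np.hypot(k[2],k[3]); d=np.hypot(rr,h); c=(d*d-k[1]**2-L2**2)/(2*k[1]*L2)
    if abs(c)>1: return None
    g=np.arccos(c) # angle between upper and effective forearm
    off=np.arctan2(k[3],k[2]) # effective dir angle = b+off (angle from vertical)
    J3=g-off
    th=np.arctan2(rr,h); J2=th-np.arctan2(L2*np.sin(g),k[1]+L2*np.cos(g)); b=J2+J3
    # tool dir in arm plane frame
    f=np.cos(az-J1)*np.cos(el); l=np.sin(az-J1)*np.cos(el); v=-np.sin(el)
    ax=f*np.sin(b)+v*np.cos(b); dn=f*np.cos(b)-v*np.sin(b)
    return np.array([J1,J2,J3,np.arctan2(l,dn),np.arctan2(np.hypot(l,dn),ax),np.degrees(b)-90])
E
python3 - <<'E'
from kin import *
for az in(-25,-10,0,10,20):
  for el in(25,35,45,55):
    for t in([.58,-.011,.14],[.605,.05,.165]):
      r=ik(t,az,el); print(az,el,None if r is None else np.round(r,2))
E
```

```text
-25 25 [ 0.09 -0.37  2.43 -1.55  0.47 27.72]
-25 25 [ 0.25 -0.28  2.31 -1.45  0.61 26.3 ]
-25 35 [ 0.05 -0.41  2.36 -0.97  0.49 21.89]
-25 35 [ 0.2  -0.32  2.25 -1.02  0.61 20.73]
-25 45 [ 1.000e-02 -4.000e-01  2.280e+00 -5.700e-01  6.000e-01  1.785e+01]
-25 45 [ 0.16 -0.31  2.17 -0.66  0.7  16.58]
-25 55 [-0.03 -0.34  2.18 -0.34  0.76 15.19]
-25 55 [ 0.11 -0.27  2.07 -0.41  0.84 13.63]
-10 25 [-0.12 -0.52  2.52 -1.45  0.05 24.69]
-10 25 [ 0.07 -0.43  2.42 -1.42  0.22 23.75]
-10 35 [-0.13 -0.53  2.44 -0.14  0.27 19.52]
-10 35 [ 0.05 -0.44  2.34 -0.57  0.35 18.63]
-10 45 [-0.13 -0.48  2.33 -0.06  0.5  16.31]
-10 45 [ 0.03 -0.4   2.24 -0.28  0.55 15.14]
-10 55 [-0.14 -0.4   2.22 -0.03  0.71 14.33]
-10 55 [ 1.00e-02 -3.30e-01  2.13e+00 -1.60e-01  7.50e-01  1.28e+01]
0 25 [-0.28 -0.55  2.54  1.44  0.26 24.01]
0 25 [-0.07 -0.49  2.45  1.    0.08 22.57]
0 35 [-0.26 -0.55  2.45  0.64  0.36 19.03]
0 35 [-0.07 -0.49  2.37  0.19  0.31 17.75]
0 45 [-0.23 -0.49  2.34  0.32  0.54 16.01]
0 45 [-0.06 -0.43  2.26  0.09  0.53 14.58]
0 55 [-0.21 -0.41  2.22  0.18  0.73 14.17]
0 55 [-0.06 -0.35  2.14  0.05  0.74 12.5 ]
10 25 [-0.42 -0.5   2.51  1.44  0.54 25.04]
10 25 [-0.22 -0.49  2.45  1.38  0.36 22.6 ]
10 35 [-0.38 -0.51  2.43  0.96  0.56 19.77]
10 35 [-0.19 -0.49  2.37  0.75  0.44 17.78]
10 45 [-0.33 -0.47  2.33  0.6   0.65 16.47]
10 45 [-0.16 -0.43  2.26  0.42  0.6  14.6 ]
10 55 [-0.28 -0.39  2.21  0.36  0.79 14.41]
10 55 [-0.13 -0.35  2.14  0.24  0.78 12.51]
20 25 [-0.54 -0.41  2.45  1.41  0.79 27.11]
20 25 [-0.34 -0.43  2.42  1.39  0.62 23.84]
20 35 [-0.48 -0.44  2.38  1.07  0.76 21.38]
20 35 [-0.29 -0.44  2.34  0.97  0.64 18.69]
20 45 [-0.41 -0.42  2.29  0.75  0.79 17.5 ]
20 45 [-0.24 -0.4   2.24  0.64  0.72 15.18]
20 55 [-0.34 -0.36  2.19  0.5   0.88 14.99]
20 55 [-0.19 -0.33  2.12  0.4   0.85 12.83]
```

```bash
python3 -m crank '[[4.1,0,0,0],[4.1,0,0,0],[4.1,0,0,0]]' 0.42 >/dev/null; python3 st.py; cat > tgt.py <<'E'
from h import *
import sys
def T(s_mm,below_mm,k=0,lift=0.,g=None):
    st=manip.state(); m=rot(st['tool_rot']).as_matrix(); x,z=m[:,0],m[:,2]
    if g is None: g=st['gripper_width']*85
    a=-.19208653+np.pi-k*.3927
    B=np.array([.7617795+.17*np.cos(a),-.0437331+.17*np.sin(a),.1605+lift])
    return B+((g/2-4-below_mm)*x+s_mm*z)/1000
E
python3 - <<'E'
from tgt import *
X=T(18,6,g=36); st=manip.state(); z=rot(st['tool_rot']).as_matrix()[:,2]
S=X-.13*z; print('final',X,'stage',S); need(S+[0,0,.1]); need(S)
from kin import *
for q in (S,X): print(ik(q,-25,44))
E
```

```text
t 6.93 q [-0.487  0.97   0.056  0.039  1.31  -0.054] p [ 1.049 -0.458  0.504] x [ 0.63 -0.28  0.72] y [-0.42 -0.91  0.01] z [ 0.66 -0.3  -0.69] tilt below horiz 43.8 az -24.9 F [0.2 0.7 0.3] g 0.41
final [ 0.6117434  -0.01902266  0.1538262 ] stage [0.52658214 0.02049081 0.24374975]
t 6.93 pos [ 1.0489 -0.4581  0.504 ] F [0.2 0.7 0.3] g 0.408
axes x [ 0.631 -0.284  0.722] y [-0.416 -0.909  0.006] z [ 0.6551 -0.3039 -0.6917]
shift cm [-58.11 -21.88 -37.68]
t 6.93 pos [ 1.0489 -0.4581  0.504 ] F [0.2 0.7 0.3] g 0.408
axes x [ 0.631 -0.284  0.722] y [-0.416 -0.909  0.006] z [ 0.6551 -0.3039 -0.6917]
shift cm [-65.33 -21.93 -30.76]
[ 0.11353344 -0.68132142  2.28424094 -0.50837587  0.8823998   1.84052349]
[-3.55328364e-03 -3.26952593e-01  2.20977281e+00 -5.79825479e-01
  5.83139863e-01  1.78776520e+01]
```

```bash
python3 -m crank '[[-3.2,-1.2,-2.1,0],[-3.2,-1.2,-2.1,0],[-3.2,-1.2,-2.1,0],[-3.2,-1.2,-2.1,0],[-3.2,-1.2,-2.1,0],[-3.2,-1.2,-2.1,0],[-3.2,-1.2,-2.1,0],[-3.2,-1.2,-2.1,0],[-3.2,-1.2,-2.1,0]]' >/dev/null; python3 st.py;python3 -m crank '[[-3.2,-1.2,-2.1,0],[-3.2,-1.2,-2.1,0],[-3.2,-1.2,-2.1,0],[-3.2,-1.2,-2.1,0],[-3.2,-1.2,-2.1,0],[-3.2,-1.2,-2.1,0],[-3.2,-1.2,-2.1,0],[-3.2,-1.2,-2.1,0],[0,0,0,0]]' >/dev/null; python3 st.py; python3 - <<'E'
from tgt import *
X=T(18,6); st=manip.state(); z=rot(st['tool_rot']).as_matrix()[:,2]
need(X-.13*z); snap('wrist','wrist3');snap('side','side3');snap('top','top3')
E
```

```text
t 7.68 q [-0.361  0.046  1.394 -0.067  0.897  0.086] p [ 0.821 -0.248  0.439] x [ 0.63 -0.28  0.72] y [-0.42 -0.91  0.  ] z [ 0.66 -0.3  -0.69] tilt below horiz 43.8 az -24.9 F [-0.3  0.   0.5] g 0.42
t 8.43 q [-0.045 -0.573  2.018 -0.336  0.959  0.466] p [ 0.587 -0.034  0.367] x [ 0.63 -0.28  0.72] y [-0.41 -0.91  0.  ] z [ 0.65 -0.3  -0.69] tilt below horiz 44.0 az -24.6 F [ 0.5 -0.1 -0.5] g 0.42
t 8.43 pos [ 0.5872 -0.034   0.3674] F [ 0.5 -0.1 -0.5] g 0.42
axes x [ 0.634 -0.284  0.72 ] y [-0.412 -0.911  0.004] z [ 0.6543 -0.2994 -0.6944]
shift cm [-14.26  -2.48   3.  ]
```

View pics/wrist3.png

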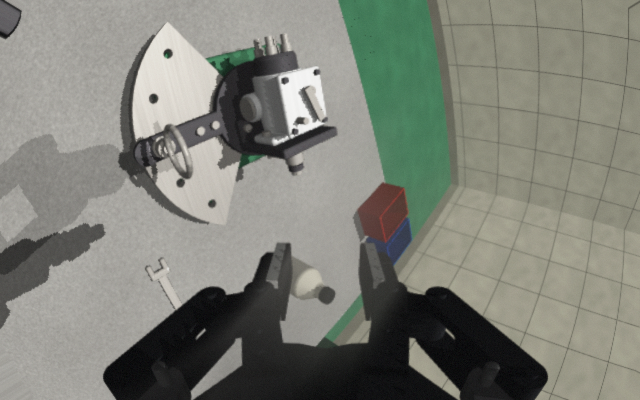

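View pics/side3.png

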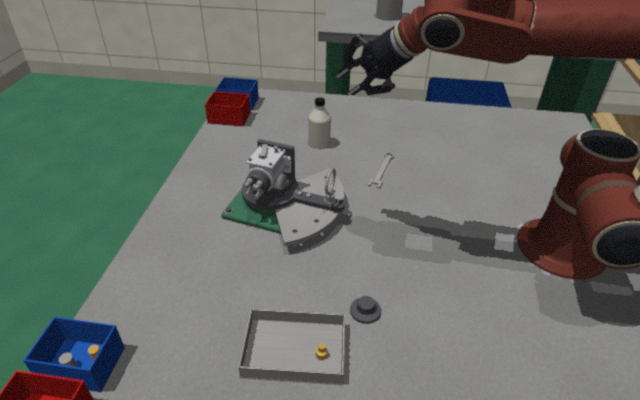

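```bash
python3 -m crank '[[-3.6,-0.6,0.75,0],[-3.6,-0.6,0.75,0],[-3.6,-0.6,0.75,0],[-3.4,-0.6,0.75,0],[0,0,0,0],[0,0,0,0]]' >/dev/null; python3 st.py; python3 - <<'E'
from tgt import *
X=T(18,6); st=manip.state(); z=rot(st['tool_rot']).as_matrix()[:,2]
need(X-.13*z); need(X); snap('wrist','wrist4');snap('side','side4');snap('top','top4')
crop('side4',260,80,420,220,5); crop('wrist4',150,80,400,280,3.2)
B=T(0,-4,g=0)
for n in('wrist4','side4','top4'): print(n,proj(n,B),proj(n,B-[0,0,.031]))
E
```

```text
t 9.08 q [ 0.097 -0.669  2.275 -0.498  0.872  0.716] p [0.531 0.015 0.245] x [ 0.63 -0.28  0.72] y [-0.42 -0.91  0.01] z [ 0.65 -0.3  -0.69] tilt below horiz 44.0 az -25.0 F [-0.1  0.2  0.6] g 0.42
t 9.08 pos [0.5306 0.015  0.2446] F [-0.1  0.2  0.6] g 0.418
axes x [ 0.634 -0.284  0.719] y [-0.416 -0.909  0.007] z [ 0.6518 -0.3036 -0.6949]
shift cm [-0.45 -0.34 -0.36]
t 9.08 pos [0.5306 0.015  0.2446] F [-0.1  0.2  0.6] g 0.418
axes x [ 0.634 -0.284  0.719] y [-0.416 -0.909  0.007] z [ 0.6518 -0.3036 -0.6949]
shift cm [-0.45 -0.34 12.64]
wrist4 [312.05149277 180.7566894 ] [290.56949941 174.60392281]
side4 [329.86443307 170.37204339] [329.55609244 180.39650286]
top4 [316.60763869 196.66997614] [316.37791798 197.37168018]
```

View pics/wrist4_c150_80.png

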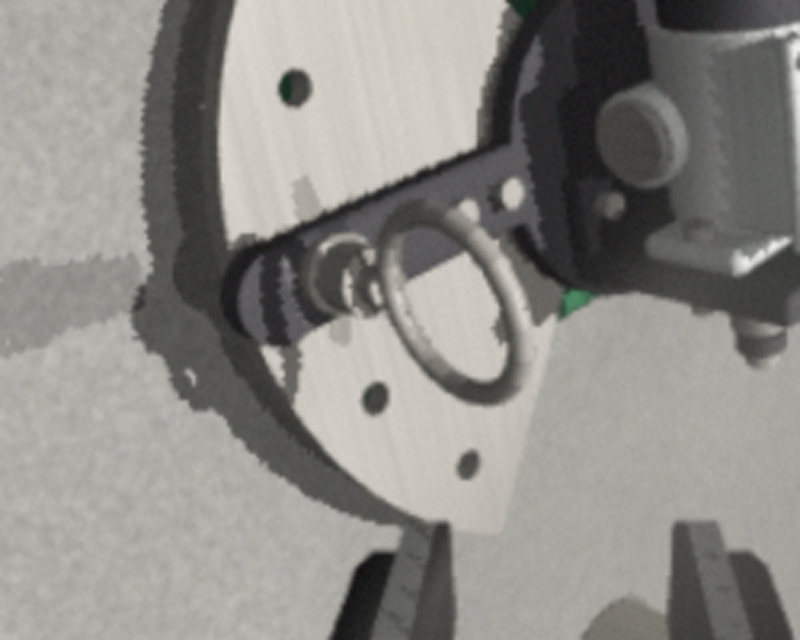

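View pics/side4_c260_80.png

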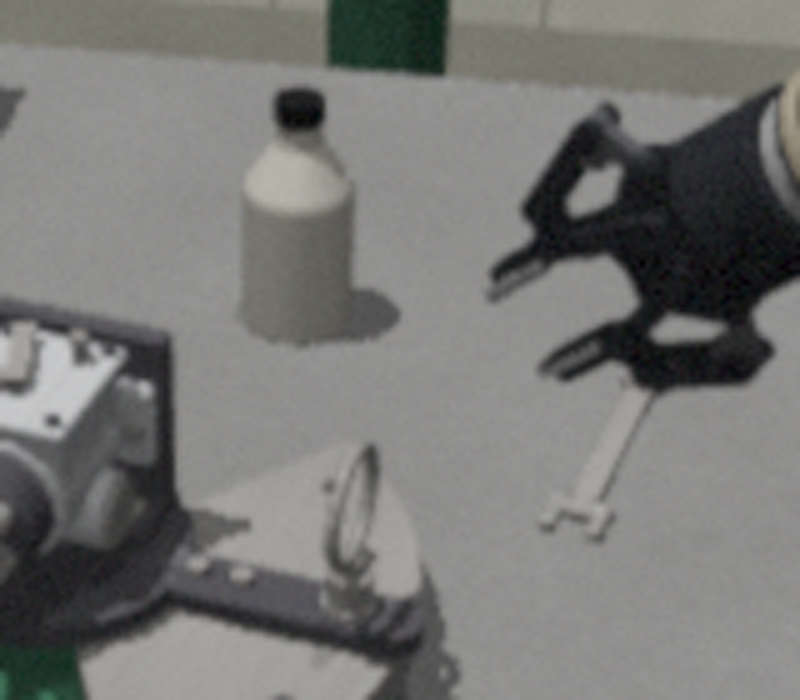

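```bash
python3 -m crank '[[-0.45,-0.35,1,0],[0,0,2,0],[0,0,2,0],[0,0,2,0],[0,0,1,0],[0,0,0,0],[0,0,0,0]]' >/dev/null; python3 st.py; python3 - <<'E'
from tgt import *
need(T(18,6)); snap('wrist','wrist5');snap('side','side5')
crop('side5',270,110,390,210,6.5); crop('wrist5',150,80,400,280,3.2)
E
```

```text
t 9.82 q [ 0.033 -0.46   2.24  -0.541  0.685  0.765] p [ 0.583 -0.005  0.19 ] x [ 0.63 -0.29  0.72] y [-0.42 -0.91  0.  ] z [ 0.65 -0.3  -0.69] tilt below horiz 43.8 az -24.9 F [ 0.7 -0.3 -0.1] g 0.42
t 9.82 pos [ 0.5832 -0.0054  0.19  ] F [ 0.7 -0.3 -0.1] g 0.419
axes x [ 0.63  -0.286  0.722] y [-0.418 -0.909  0.004] z [ 0.6548 -0.3044 -0.6918]
shift cm [-0.44  0.04  4.79]
```

View pics/wrist5_c150_80.png

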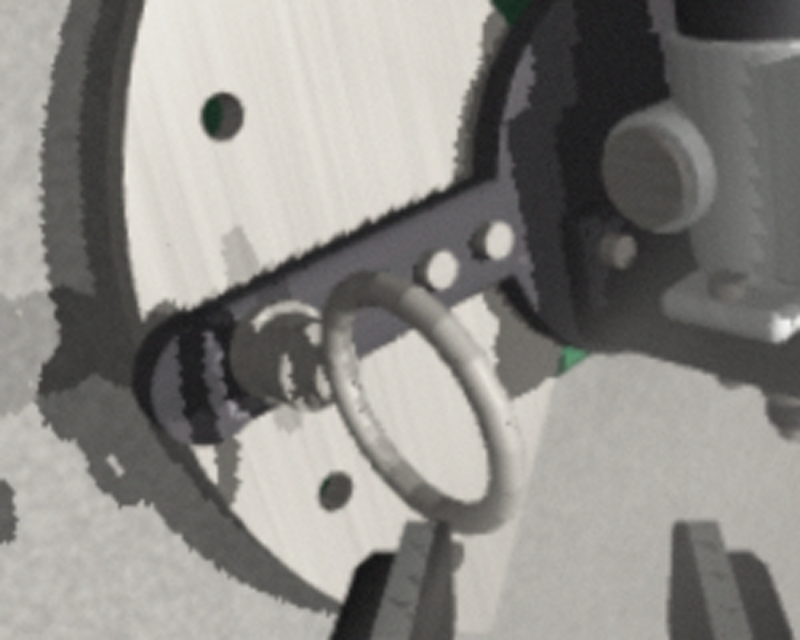

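View pics/side5_c270_110.png

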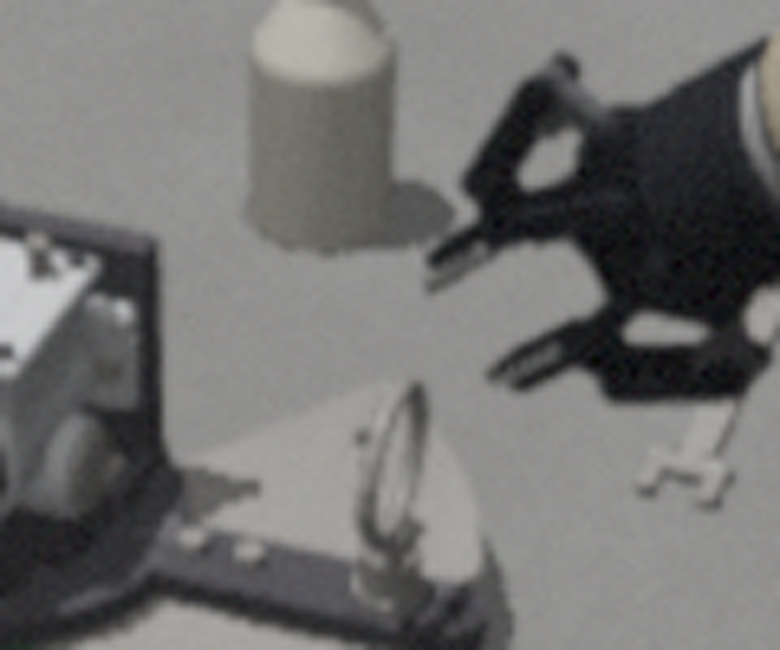

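```bash
python3 -m crank '[[-0.5,0,0.5,0],[0,0,1,0],[0,0,1,0],[0,0,0,0],[0,0,0,0]]' >/dev/null; python3 st.py; python3 - <<'E'
from tgt import *
need(T(18,6)); snap('wrist','wrist6');snap('side','side6')
crop('side6',270,110,390,210,6.5); crop('wrist6',150,80,400,280,3.2)
E
```

```text
t 10.33 q [ 0.018 -0.396  2.236 -0.566  0.628  0.793] p [ 0.595 -0.01   0.167] x [ 0.63 -0.29  0.72] y [-0.42 -0.91  0.01] z [ 0.65 -0.3  -0.69] tilt below horiz 43.9 az -24.9 F [-0.4 -0.1 -0.1] g 0.42
t 10.33 pos [ 0.5945 -0.0105  0.1665] F [-0.4 -0.1 -0.1] g 0.421
axes x [ 0.632 -0.285  0.72 ] y [-0.416 -0.909  0.005] z [ 0.6533 -0.3033 -0.6936]
shift cm [0.4  0.05 2.27]
```

View pics/wrist6_c150_80.png

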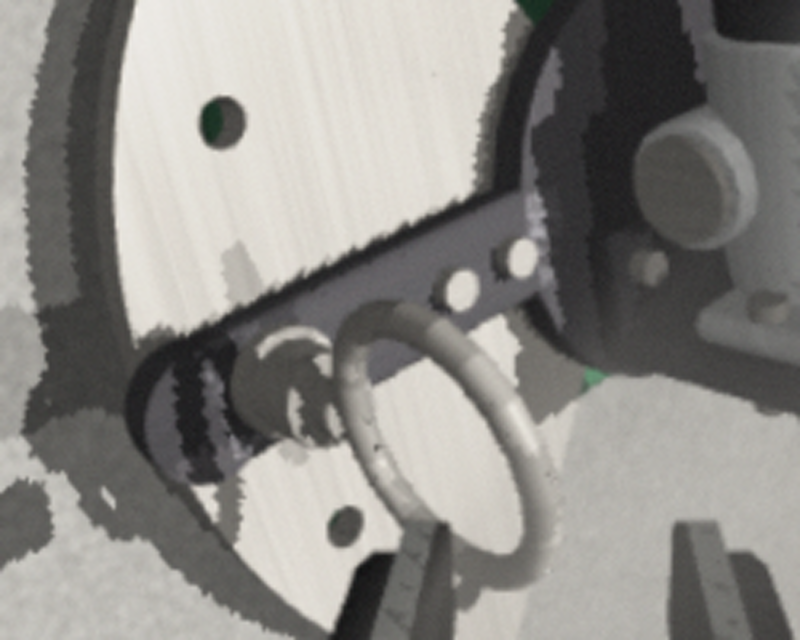

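View pics/side6_c270_110.png

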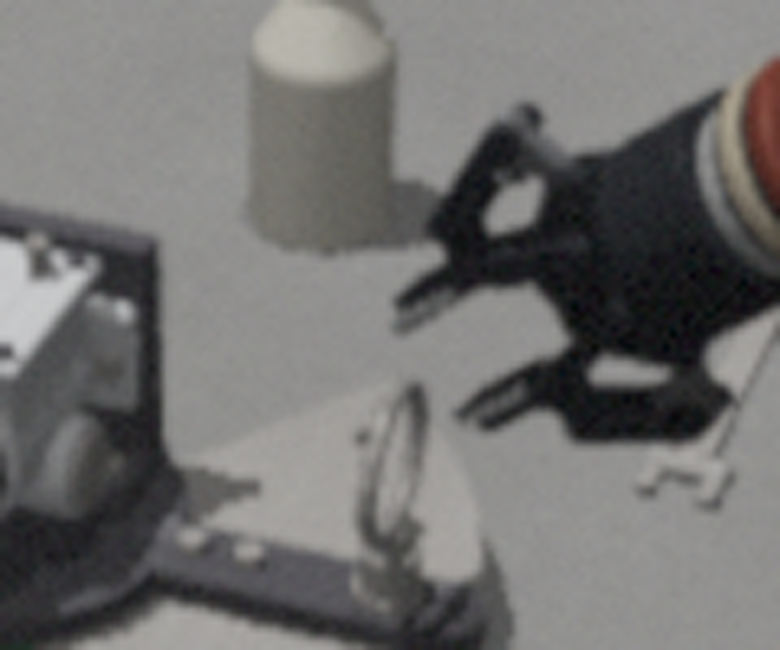

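```bash
python3 -m crank '[[0.3,0,0.8,0],[0,0,0.8,0],[0,0,0.6,0],[0,0,0,0],[0,0,0,0]]' >/dev/null; python3 st.py; python3 - <<'E'
from tgt import *
need(T(18,6)); snap('wrist','wrist7');snap('side','side7')
crop('side7',270,110,390,210,6.5); crop('wrist7',150,80,400,280,3.2)
E
```

```text
t 10.85 q [-1.000e-03 -3.290e-01  2.213e+00 -5.820e-01  5.840e-01  8.050e-01] p [ 0.611 -0.018  0.152] x [ 0.63 -0.29  0.72] y [-0.42 -0.91  0.01] z [ 0.65 -0.3  -0.69] tilt below horiz 44.0 az -25.0 F [ 0.3 -0.7  1. ] g 0.42
t 10.85 pos [ 0.6108 -0.0184  0.1525] F [ 0.3 -0.7  1. ] g 0.42
axes x [ 0.633 -0.286  0.719] y [-0.417 -0.909  0.006] z [ 0.6522 -0.3036 -0.6945]
shift cm [ 0.15  0.02 -0.01]
```

View pics/wrist7_c150_80.png

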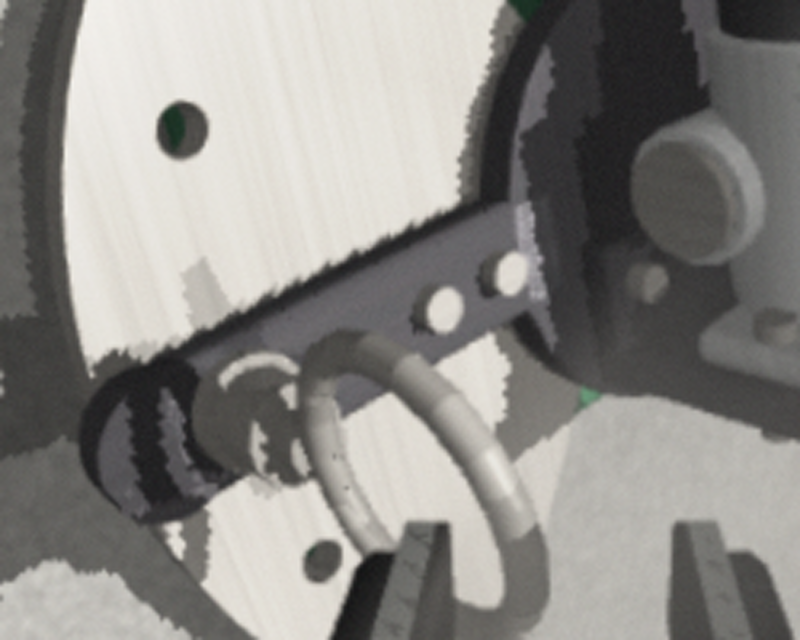

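View pics/side7_c270_110.png

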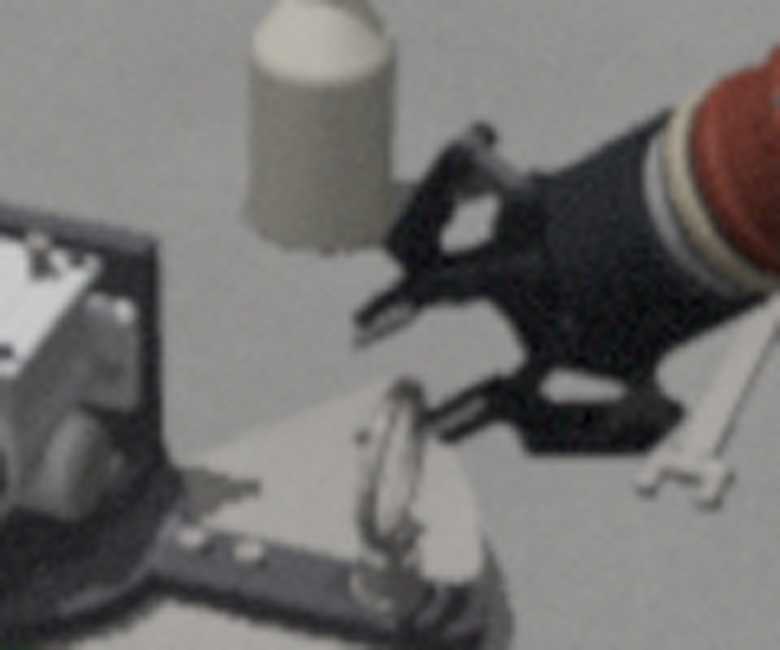

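```bash
python3 - <<'E'
from tgt import *
st=manip.state();m=rot(st['tool_rot']).as_matrix();p=st['tool_pos'];x,y,z=m.T
for n,o,s,x0,y0 in(('side7',6.5,6.5,270,110),('wrist7',3.2,3.2,150,80)):
  for lab,P in (('tcp',p),('low',p-.018*x),('up',p+.018*x),('low-13',p-.018*x-.013*z),('up-13',p+.018*x-.013*z),('lowback20',p-.018*x-.02*z),('ringtop',T(0,-4,g=0)),('ringc',T(0,-4,g=0)-[0,0,.031])):
    u=proj(n,P); print(n,lab,np.round((u-[x0,y0])*s))
E
```

```text
side7 tcp [350. 394.]
side7 low [376. 431.]
side7 up [323. 356.]
side7 low-13 [397. 420.]
side7 up-13 [344. 344.]
side7 lowback20 [409. 414.]
side7 ringtop [389. 392.]
side7 ringc [387. 458.]
wrist7 tcp [564. 501.]
wrist7 low [468. 500.]
wrist7 up [660. 500.]
wrist7 low-13 [462. 533.]
wrist7 up-13 [667. 533.]
wrist7 lowback20 [458. 552.]
wrist7 ringtop [524. 549.]
wrist7 ringc [412. 492.]
```

```bash
python3 - <<'E'
from h import *
crop('side7',318,155,368,200,14); 
E
```

```text
(no output)
```

View pics/side7_c318_155.png

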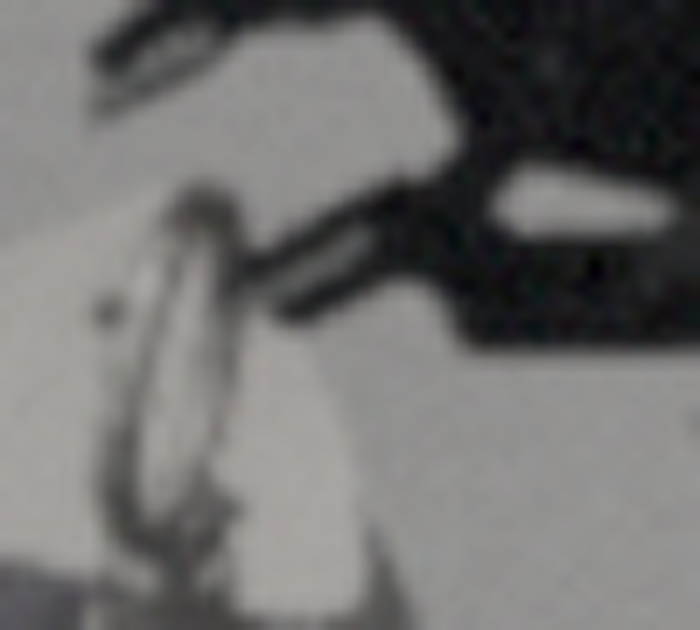

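View pics/wrist7.png

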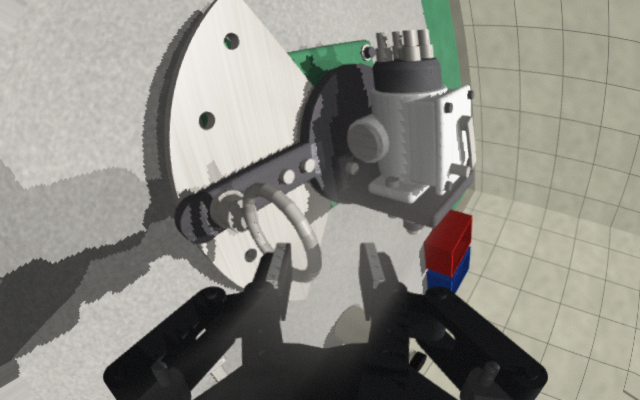

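```bash
cat > ov.py <<'E'
from tgt import *
def ov(fn,x0,y0,x1,y1,s,k=0,lift=0,th=None,g=38,back=5):
    i=cv2.imread('pics/'+fn+'.png')[y0:y1,x0:x1]; i=cv2.resize(i,None,fx=s,fy=s,interpolation=cv2.INTER_CUBIC)
    def P(X): u=proj(fn,X); return tuple(int(round(v)) for v in ((u-[x0,y0]+.5)*s))
    C=T(0,-4,k=k if th is None else th/.3927,g=0,lift=lift)-[0,0,.031]
    a=-.19208653-(k*.3927 if th is None else th); l=np.array([-np.sin(a),np.cos(a),0]); u=np.array([0,0,1.])
    for r in(.027,.035):
        pts=np.array([P(C+r*(np.cos(t)*l+np.sin(t)*u)) for t in np.linspace(0,2*np.pi,60)]); cv2.polylines(i,[pts],True,(0,0,255),1)
    st=manip.state();x,y,z=rot(st['tool_rot']).as_matrix().T;p=st['tool_pos']
    for sg in(-1,1):
        q=[p+sg*(g/2000)*x+w*y-(back/1000+d)*z for w,d in((-.011,0),(.011,0),(.011,.0376),(-.011,.0376))]
        cv2.polylines(i,[np.array([P(v) for v in q])],True,(255,0,0),1)
    cv2.imwrite('pics/'+fn+'_ov.png',i)
E
python3 -c "
from ov import *
ov('side7',300,145,375,205,10)"
```

```text
(no output)
```

View pics/side7_ov.png

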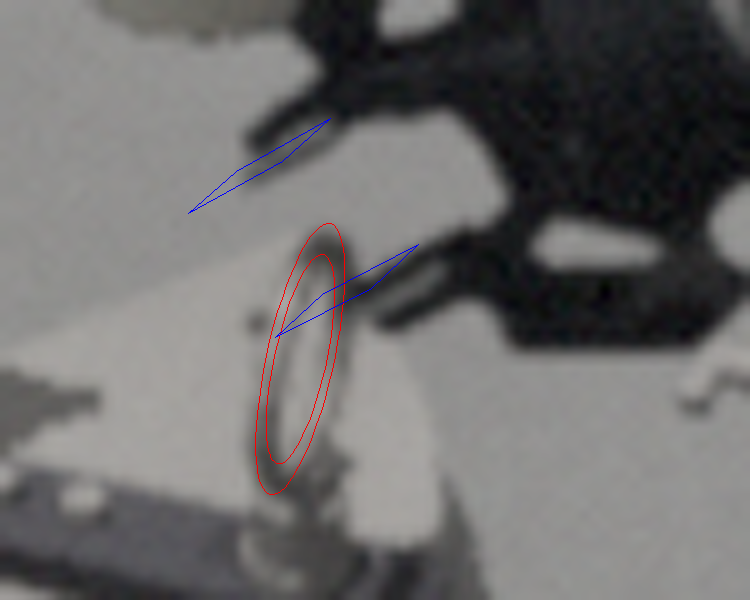

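```bash
python3 -c "
from ov import *
ov('wrist7',180,150,430,320,3.2)"
```

```text
(no output)
```

View pics/wrist7_ov.png

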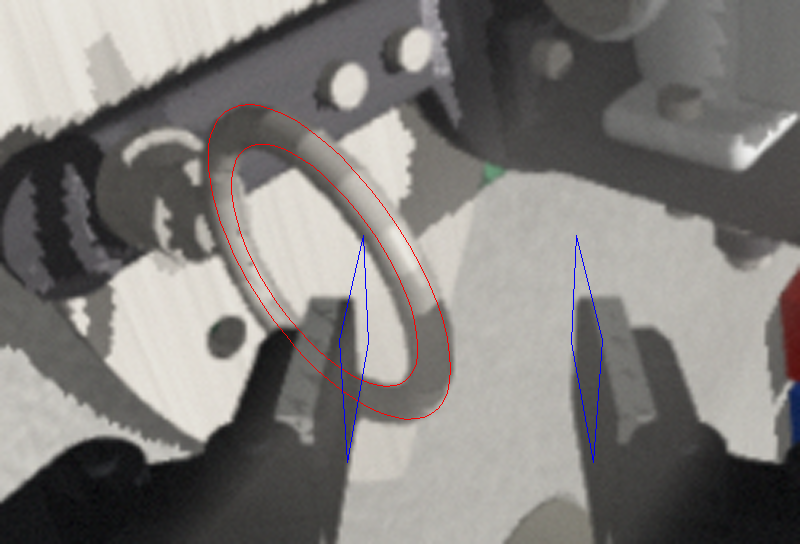

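The overlays show the ring where my model puts it. Both cameras show the visible fingertips about 25 mm behind the stated TCP, so I'll advance further and watch the force.

```bash
python3 -m crank '[[0.3,0,0.8,0],[0,0,0.8,0],[0,0,0.8,0],[0,0,0,0],[0,0,0,0]]' >/dev/null; python3 st.py; python3 - <<'E'
from ov import *
snap('wrist','wrist8');snap('side','side8')
ov('side8',300,145,375,205,10,g=42,back=26);ov('wrist8',180,150,430,320,3.2,g=42,back=26)
E
```

```text
t 11.37 q [-0.02  -0.259  2.185 -0.602  0.538  0.822] p [ 0.629 -0.026  0.138] x [ 0.63 -0.29  0.72] y [-0.42 -0.91  0.01] z [ 0.65 -0.3  -0.69] tilt below horiz 44.0 az -24.9 F [0.2 0.8 0.4] g 0.42
```

View pics/side8_ov.png

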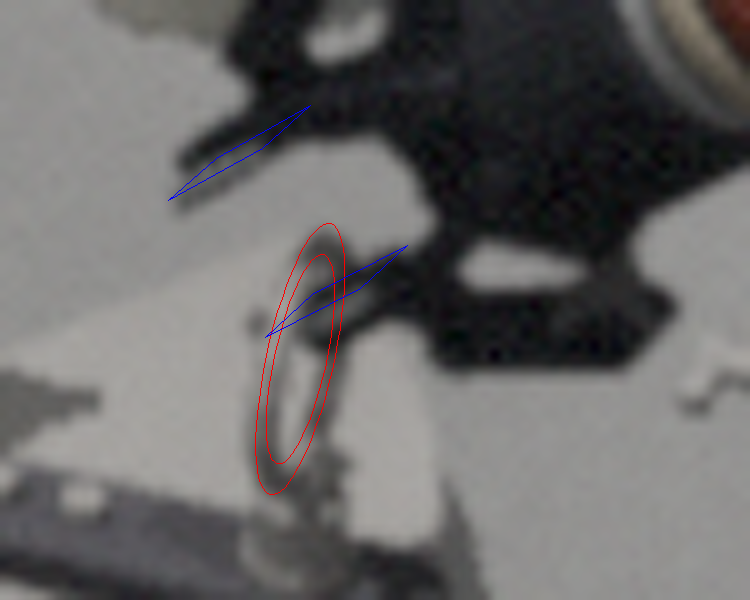

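View pics/wrist8_ov.png

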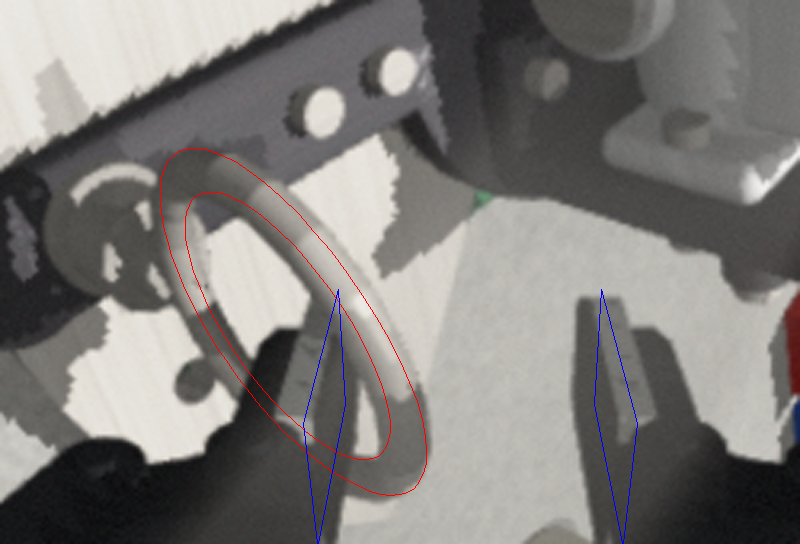

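```bash
python3 -m crank '[[0,0,0.7,0],[0,0,0.7,0],[0,0,0,0],[0,0,0,0]]' >/dev/null; python3 st.py; python3 - <<'E'
from ov import *
snap('wrist','wrist9');snap('side','side9')
ov('side9',300,145,375,205,10,g=42,back=26);ov('wrist9',180,150,430,320,3.2,g=42,back=26)
E
```

```text
t 11.80 q [-0.029 -0.22   2.171 -0.619  0.512  0.837] p [ 0.638 -0.031  0.129] x [ 0.63 -0.29  0.72] y [-0.42 -0.91  0.01] z [ 0.65 -0.3  -0.69] tilt below horiz 43.9 az -24.9 F [-0.1 -0.2 -0.2] g 0.42
```

View pics/side9_ov.png

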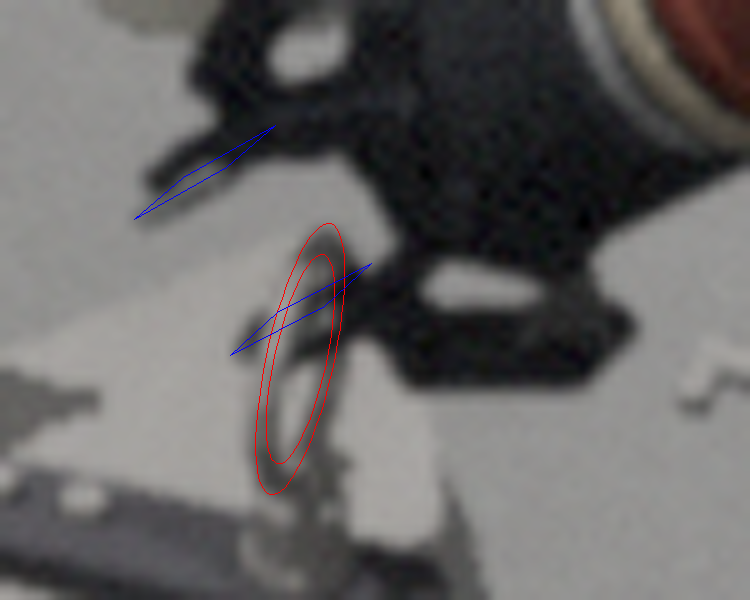

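View pics/wrist9_ov.png

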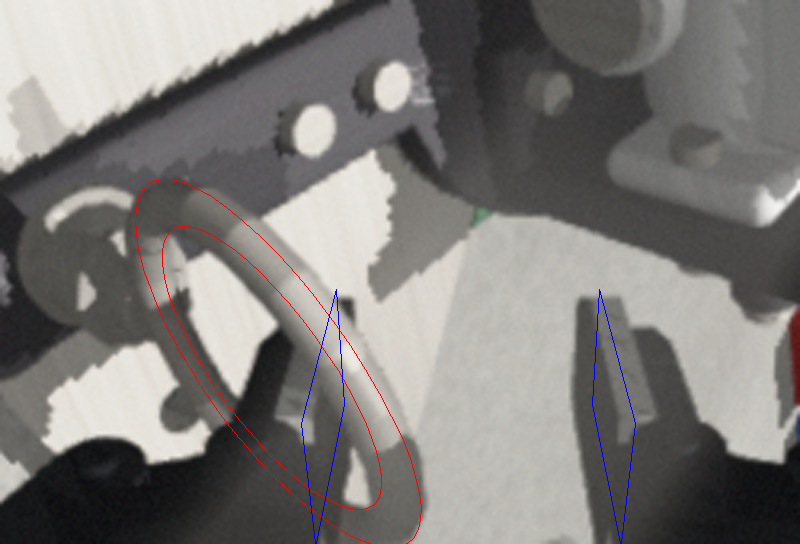

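```bash
for i in 1 2 3; do python3 -m crank '[[0.18,0,-0.17,0],[0.18,0,-0.17,0],[0,0,0,0],[0,0,0,0]]' | grep -E 'pos|force'; done; python3 st.py
```

```text
tool_pos: [0.6364, -0.0306, 0.1324]
contact_force: [-2.7, -0.6, -5.1]
tool_pos: [0.6366, -0.0305, 0.1378]
contact_force: [-5.7, -0.2, -6.1]
tool_pos: [0.6367, -0.0304, 0.1428]
contact_force: [-5.4, 0.8, -8.2]
t 12.90 q [-0.029 -0.245  2.164 -0.586  0.541  0.801] p [ 0.637 -0.03   0.143] x [ 0.63 -0.29  0.72] y [-0.42 -0.91  0.01] z [ 0.65 -0.3  -0.7 ] tilt below horiz 44.1 az -25.0 F [-5.4  0.8 -8.2] g 0.42
```

```bash
python3 -m crank '[[0.15,0,-0.145,0],[0.15,0,-0.145,0],[0.15,0,-0.145,0],[0.15,0,-0.145,0],[0,0,0,0],[0,0,0,0],[0,0,0,0]]' >/dev/null; python3 st.py; python3 - <<'E'
from ov import *
snap('wrist','wrist10');snap('side','side10');snap('top','top10')
ov('side10',300,145,375,205,10,lift=.019,g=42,back=26);ov('wrist10',180,150,430,320,3.2,lift=.019,g=42,back=26)
E
```

```text
t 13.48 q [-0.029 -0.257  2.159 -0.57   0.555  0.782] p [ 0.637 -0.03   0.151] x [ 0.63 -0.29  0.72] y [-0.42 -0.91  0.01] z [ 0.65 -0.3  -0.7 ] tilt below horiz 44.1 az -25.0 F [-4.9  0.7 -9.9] g 0.42
```

View pics/side10_ov.png

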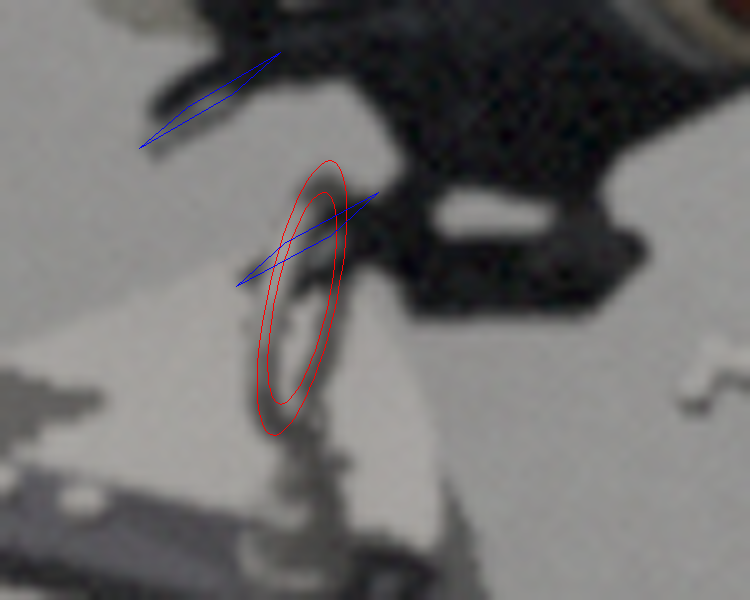

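View pics/wrist10_ov.png

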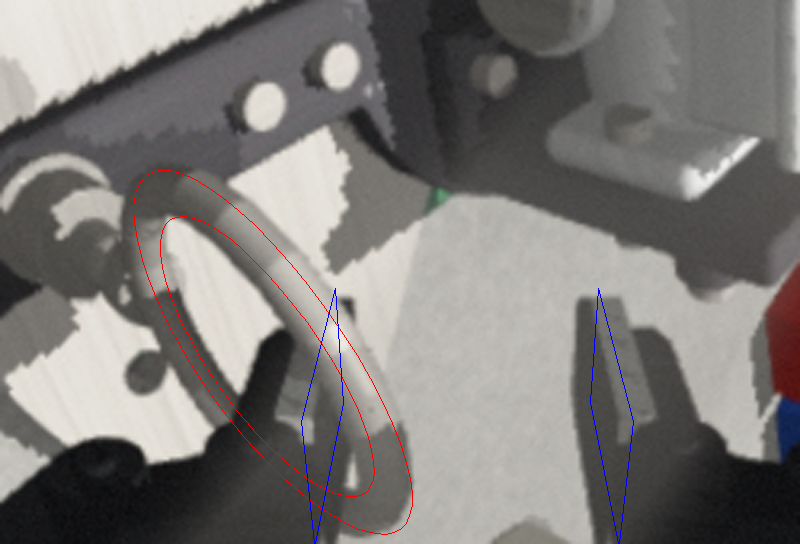

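```bash
python3 -m crank '[[0.15,0,-0.145,0],[0,0,0,0]]' >/dev/null; python3 st.py; python3 - <<'E'
from tgt import *
m=rot(manip.state()['tool_rot'])
N=10;P=[T(0,-4,k=j/N,g=0) for j in range(N+1)]
for j in range(N): print(np.round(m.inv().apply(P[j+1]-P[j])*100,2))
print(m.inv().apply([0,0,.01])*100)
E
```

```text
t 13.80 q [-0.029 -0.26   2.157 -0.566  0.559  0.777] p [ 0.637 -0.03   0.153] x [ 0.63 -0.29  0.72] y [-0.42 -0.91  0.01] z [ 0.65 -0.3  -0.7 ] tilt below horiz 44.1 az -25.0 F [ -6.5   1.6 -10.8] g 0.42
[-0.1  -0.65 -0.11]
[-0.08 -0.66 -0.09]
[-0.06 -0.66 -0.07]
[-0.04 -0.66 -0.05]
[-0.03 -0.67 -0.03]
[-0.01 -0.67 -0.01]
[ 0.01 -0.67  0.01]
[ 0.03 -0.67  0.02]
[ 0.05 -0.66  0.04]
[ 0.07 -0.66  0.06]
[ 0.71835204  0.00638037 -0.69565052]
```

```bash
python3 -m crank '[[-0.1,-0.65,-0.11,0],[-0.08,-0.66,-0.09,0],[-0.06,-0.66,-0.07,0],[-0.04,-0.66,-0.05,0],[-0.03,-0.67,-0.03,0],[0,0,0,0],[0,0,0,0]]' >/dev/null; python3 st.py; python3 - <<'E'
from ov import *
snap('wrist','wrist11');snap('side','side11');snap('top','top11')
ov('side11',300,145,375,205,10,k=.5,lift=.018,g=42,back=26);ov('wrist11',180,150,430,320,3.2,k=.5,lift=.018,g=42,back=26)
crop('top11',255,100,385,230,6)
E
```

```text
t 14.38 q [ 0.044 -0.218  2.121 -0.637  0.589  0.889] p [0.648 0.003 0.155] x [ 0.63 -0.29  0.72] y [-0.41 -0.91  0.  ] z [ 0.65 -0.3  -0.69] tilt below horiz 43.9 az -24.7 F [ -2.7   1.5 -10.8] g 0.42
```

View pics/side11_ov.png

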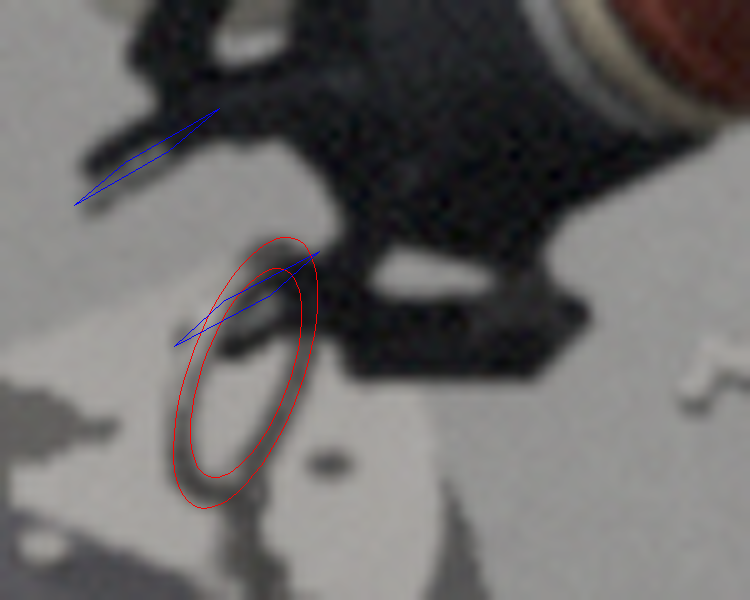

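View pics/wrist11_ov.png

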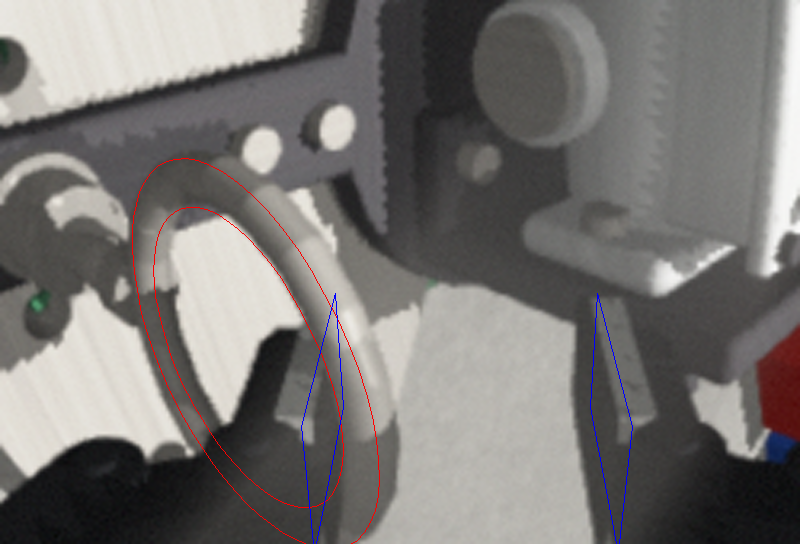

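View pics/top11_c255_100.png

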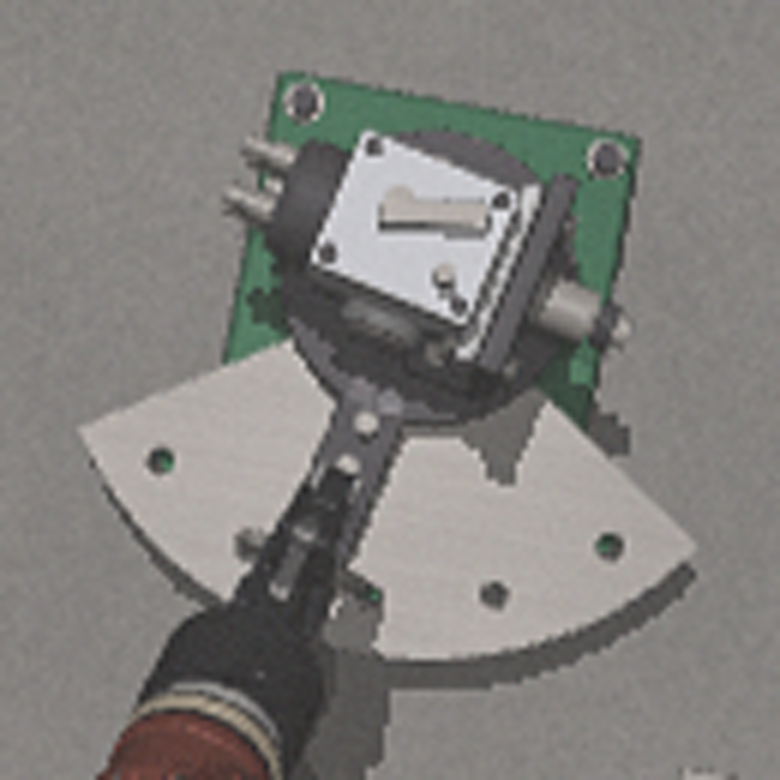

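```bash
python3 -m crank '[[-0.01,-0.67,-0.01,0],[0.01,-0.67,0.01,0],[0.03,-0.67,0.02,0],[0.05,-0.5,0.04,0],[0,0,0,0],[0,0,0,0],[0,0,0,0]]' >/dev/null; python3 st.py; cat > ang.py <<'E'
import numpy as np,cv2
def ang(a,b):
    M,_=cv2.estimateAffinePartial2D(np.float32(a),np.float32(b)); return -np.arctan2(M[1,0],M[0,0])*-1
E
python3 - <<'E'
from ov import *
from ang import ang
a=[(358,163),(495,188),(335,274),(473,300)];b=[(376,147),(502,202),(328,252),(458,303)]
print('prev angle',ang(a,b))
snap('wrist','wrist12');snap('side','side12');snap('top','top12')
ov('side12',300,145,375,205,10,k=.87,lift=.018,g=42,back=26)
crop('top12',255,100,385,230,6)
E
```

```text
t 15.12 q [ 0.091 -0.174  2.085 -0.678  0.611  0.96 ] p [0.658 0.025 0.154] x [ 0.63 -0.29  0.72] y [-0.42 -0.91  0.  ] z [ 0.65 -0.3  -0.69] tilt below horiz 44.0 az -24.8 F [ -6.8   3.9 -10.5] g 0.42
prev angle 0.21992952507296828
```

View pics/side12_ov.png

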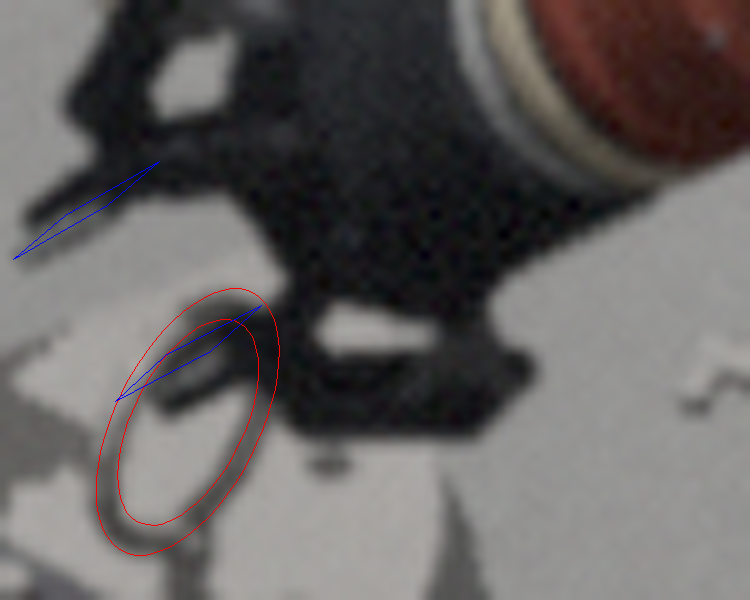

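View pics/top12_c255_100.png

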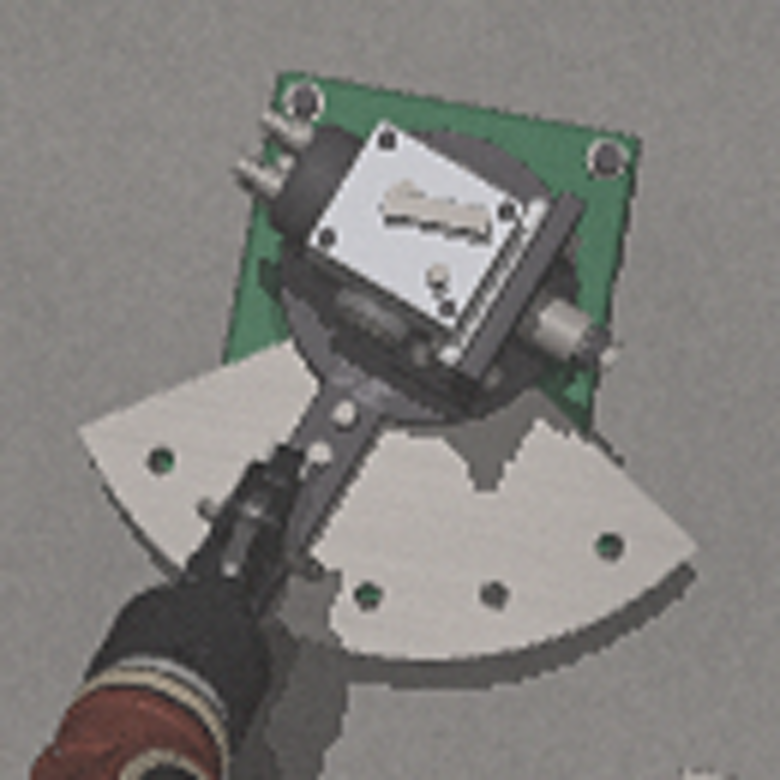

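View pics/wrist12.png

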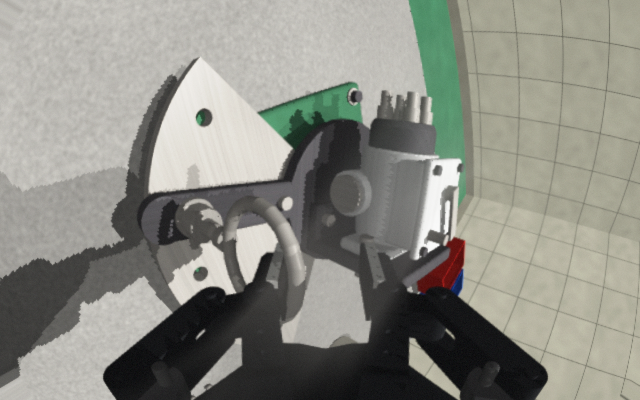

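```bash
python3 - <<'E'
from ang import ang
a=[(358,163),(495,188),(335,274),(473,300)];b=[(388,139),(508,212),(327,238),(447,308)]
print(ang(a,b))
a+=[(397,432),(390,479)];b+=[(344,413),(319,453)]
import numpy as np
# rivets give plane angle: bar direction
d=lambda p,q:np.arctan2(q[1]-p[1],q[0]-p[0])
print(d(a[4],a[5]),d(b[4],b[5]),d(b[4],b[5])-d(a[4],a[5]))
E
```

```text
0.3563564837148489
1.7186456920536521 2.129395642138459 0.41074995008480686
```

```bash
python3 - <<'E'
from h import *
pv=np.array([.7617795,-.0437331]); 
for fn,pts in (('top0',[(397,432),(390,479)]),('top11',[(366,423),(347,463)]),('top12',[(344,413),(319,453)])):
    for a,b in pts:
        w=atz(fn,255+(a+.5)/6-.5,100+(b+.5)/6-.5,.067)[:2]-pv
        print(fn,np.round(np.hypot(*w),4),round((-.19208653+np.pi-np.arctan2(w[1],w[0]))%(2*np.pi),4))
E
```

```text
top0 0.0839 0.0049
top0 0.1087 6.2796
top11 0.084 0.205
top11 0.1071 0.2171
top12 0.0844 0.3544
top12 0.109 0.3592
```

```bash
python3 -m crank '[[0.03,-0.3,0.03,0],[0.03,-0.25,0.03,0],[0,0,0,0],[0,0,0,0],[0,0,0,0]]' >/dev/null; python3 st.py; python3 - <<'E'
from ov import *
snap('side','side13');snap('top','top13')
ov('side13',270,145,345,205,10,k=1,lift=.018,g=42,back=26)
crop('top13',270,110,370,190,8)
E
```

```text
t 15.68 q [ 0.1   -0.163  2.076 -0.685  0.616  0.973] p [0.661 0.03  0.153] x [ 0.63 -0.29  0.72] y [-0.42 -0.91  0.  ] z [ 0.65 -0.3  -0.7 ] tilt below horiz 44.1 az -24.8 F [ -8.9   4.9 -11. ] g 0.42
```

View pics/side13_ov.png

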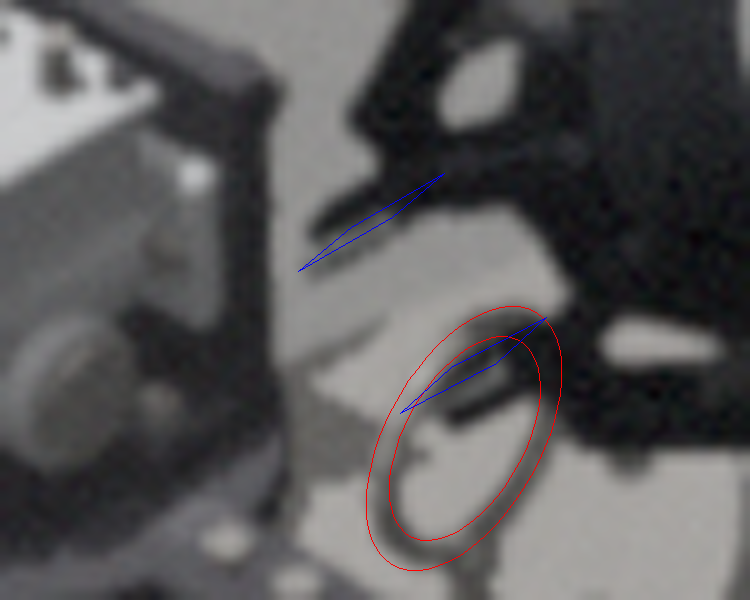

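View pics/top13_c270_110.png

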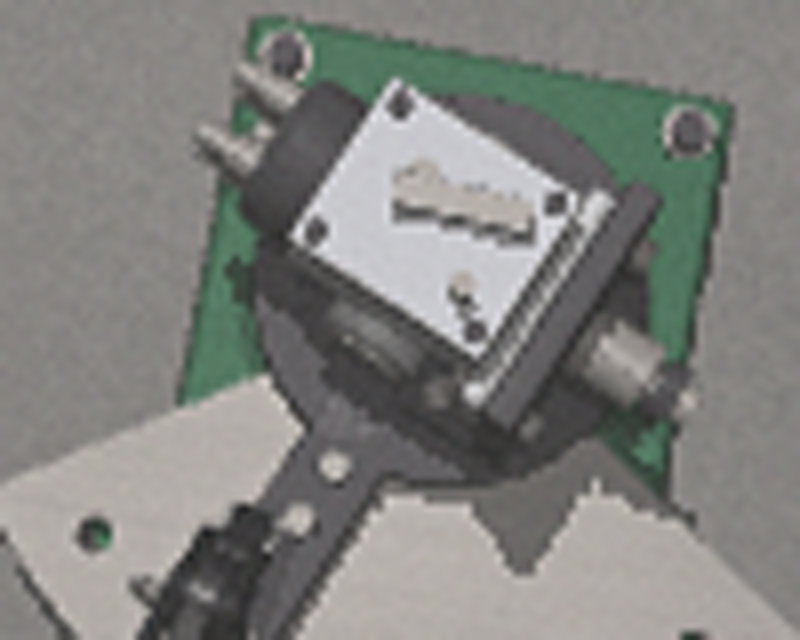

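```bash
python3 - <<'E'
from h import *
from ang import ang
pv=np.array([.7617795,-.0437331])
for a,b in [(334,465),(297,520)]:
    w=atz('top13',270+(a+.5)/8-.5,110+(b+.5)/8-.5,.067)[:2]-pv
    print(np.round(np.hypot(*w),4),round((-.19208653+np.pi-np.arctan2(w[1],w[0]))%(2*np.pi),4))
A=(np.array([(358,163),(495,188),(335,274),(473,300)])+.5)/6+[255,100]
B=(np.array([(401,103),(556,204),(315,231),(475,330)])+.5)/8+[270,110]
print(ang(A,B))
E
```

```text
0.0834 0.3878
0.1094 0.3928
0.3823521645455419
```

```bash
for i in 1 2 3; do python3 -m crank '[[-0.25,0,0.245,0],[-0.25,0,0.245,0],[0,0,0,0],[0,0,0,0]]' | grep -E 'pos|force'; done; python3 -m crank '[[-0.25,0,0.245,0],[-0.2,0,0.2,0],[0,0,0,0],[0,0,0,0]]' >/dev/null;  python3 st.py; python3 - <<'E'
from ov import *
snap('side','side14');snap('top','top14');snap('wrist','wrist14')
ov('side14',270,145,345,205,10,k=1,lift=0,g=42,back=26);ov('wrist14',180,150,430,320,3.2,k=1,lift=0,g=42,back=26)
crop('top14',270,110,370,190,8)
E
```

```text
tool_pos: [0.6611, 0.0297, 0.1463]
contact_force: [-10.1, 5.1, -8.3]
tool_pos: [0.6613, 0.0298, 0.1397]
contact_force: [-10.8, 6.9, -6.7]
tool_pos: [0.6622, 0.0299, 0.134]
contact_force: [-9.6, 6.2, -6.2]
t 17.12 q [ 0.099 -0.124  2.086 -0.742  0.571  1.037] p [0.665 0.029 0.131] x [ 0.63 -0.28  0.72] y [-0.41 -0.91  0.  ] z [ 0.66 -0.3  -0.69] tilt below horiz 43.6 az -24.6 F [-2.5  3.3 -1.7] g 0.42
```

View pics/side14_ov.png

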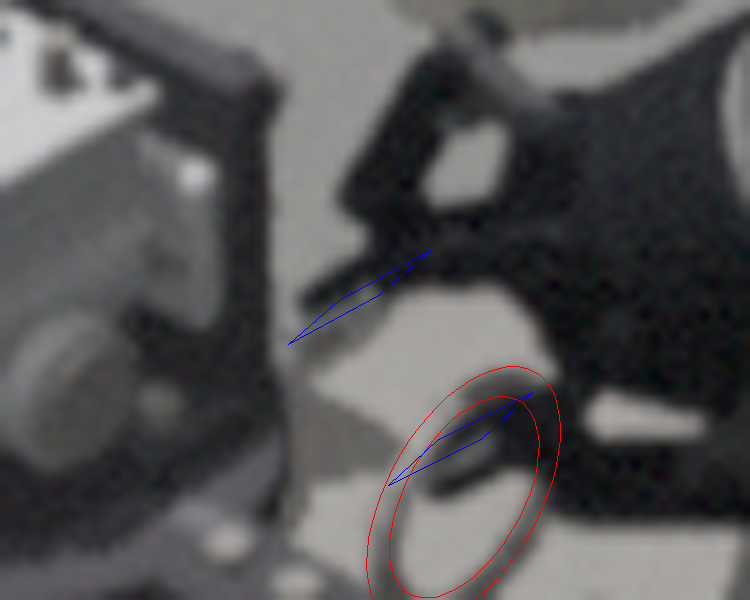

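View pics/wrist14_ov.png

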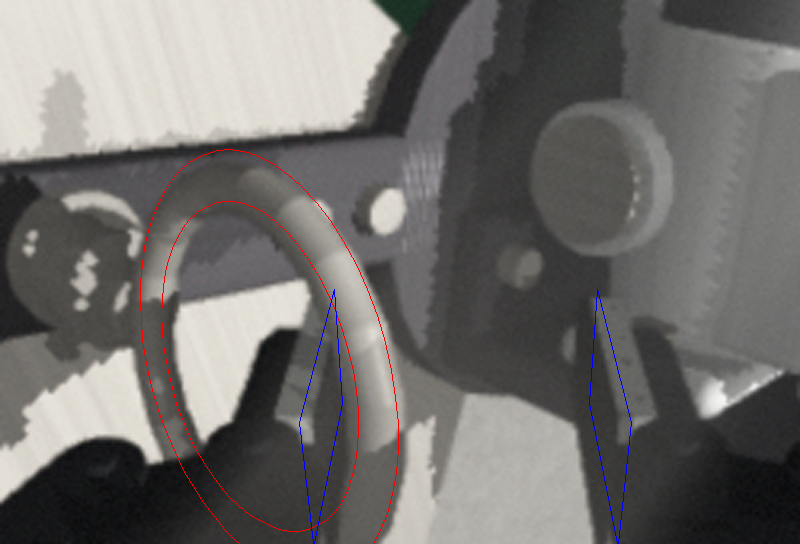

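```bash
python3 -m crank '[[-0.3,0,0,0],[-0.2,0,-0.2,0],[0,0,0,0],[0,0,0,0]]' >/dev/null;  python3 st.py; python3 - <<'E'
from ov import *
snap('side','side15');snap('wrist','wrist15')
ov('side15',270,145,345,205,10,k=1,lift=0,g=42,back=26);ov('wrist15',180,150,430,320,3.2,k=1,lift=0,g=42,back=26)
E
```

```text
t 17.60 q [ 0.103 -0.13   2.099 -0.749  0.574  1.047] p [0.658 0.03  0.126] x [ 0.63 -0.28  0.72] y [-0.42 -0.91  0.01] z [ 0.65 -0.3  -0.69] tilt below horiz 43.8 az -24.9 F [ 0.3 -0.6  0.4] g 0.42
```

View pics/side15_ov.png

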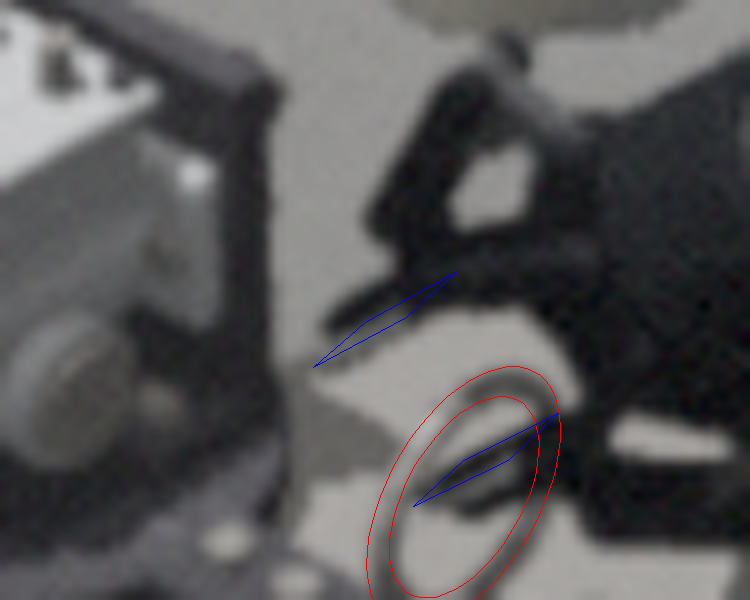

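View pics/wrist15_ov.png

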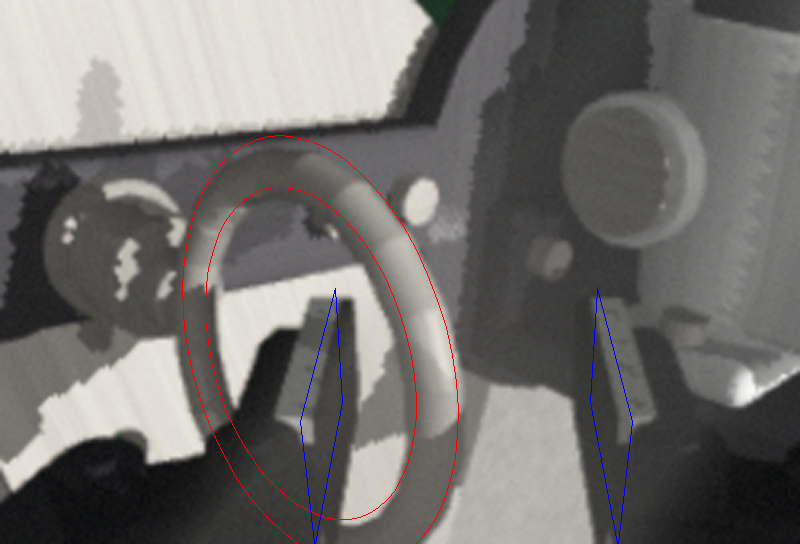

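```bash
python3 -m crank '[[0,0,-0.8,0],[0,0,-1,0],[0,0,-1,0],[0,0,-1,0],[0,0,0,0]]' >/dev/null;  python3 st.py; python3 -m crank '[[0,0,-2,0],[0,0,-3,0],[0,0,-3,0],[0,0,-3,0],[0,0,-3,0],[0,0,-3,0],[0,0,0,0],[0,0,0,0]]' >/dev/null; python3 st.py; python3 - <<'E'
from ov import *
snap('side','side16');snap('wrist','wrist16');snap('top','top16')
ov('side16',230,135,370,235,5.5,k=1);ov('wrist16',100,80,350,280,3.2,k=1)
crop('top16',255,100,385,230,6)
E
```

```text
t 18.12 q [ 0.136 -0.229  2.133 -0.708  0.641  1.012] p [0.633 0.043 0.154] x [ 0.63 -0.28  0.72] y [-0.42 -0.91  0.  ] z [ 0.66 -0.3  -0.69] tilt below horiz 43.8 az -24.8 F [-0.3  0.5  1.6] g 0.42
t 18.78 q [ 0.321 -0.606  2.196 -0.627  0.999  0.944] p [0.522 0.094 0.272] x [ 0.63 -0.29  0.72] y [-0.41 -0.91  0.  ] z [ 0.66 -0.3  -0.69] tilt below horiz 43.7 az -24.7 F [ 0.1  0.3 -0.5] g 0.42
```

View pics/side16_ov.png

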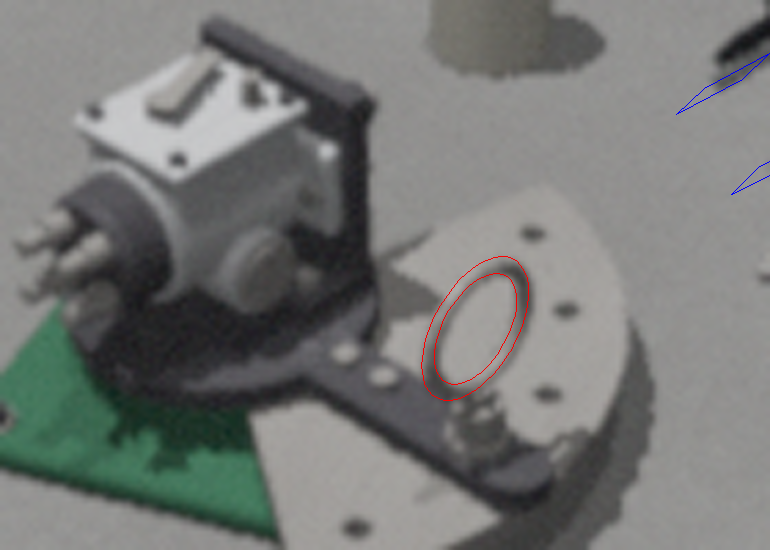

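View pics/wrist16_ov.png

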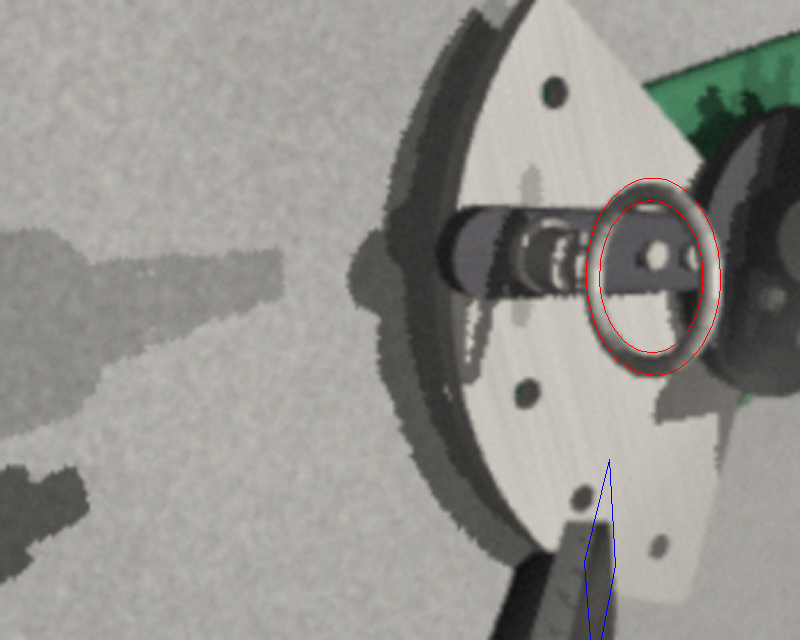

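View pics/top16.png

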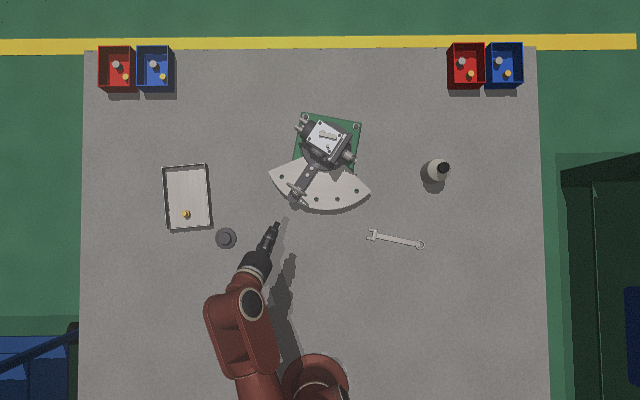

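```bash
python3 -c "
from plant import manip
print(manip.job_done(), manip.state()['time'])"
```

```text
the job is handed in; nothing more can be done
the job is handed in; nothing more can be done
```

The pump is turned one hole towards the tray, which stands on the left (+y). In the last pictures the pin looks fully home there. I handed the job in at about 19 s of the 51 s allowed.

- **Getting the hook:** the moves cannot tilt the tool directly, so I tilted it to about 44° below level by pushing past the edge of the arm's reach in free air. I then put the lower fingertip through the eye with the jaws part open. The ring was never gripped.
- **Lift, swing and drop:** I lifted the pin about 19 mm (about 11 N downward on the finger), estimated from the force and the tool height. I swung the arm along its arc, stopped about 1 mm short of the hole, and lowered it.
- **Forces:** the largest I read during the job was about 14 N, with up to about 12 N of that sideways on the ring. After release the force was about 0 N.
- **Last checks:** the ring outline computed for the next hole with the pin home matches the side and wrist pictures. The top picture shows the tray, fitting, coupling, spanner and bottle where they were, by eye. The gripper is well clear.
- **What disagreed:**
  - The visible fingertips were about 25 mm behind the stated TCP in both the side and wrist pictures, so I went in by the pictures.
  - The angle readings just before lowering differed slightly: 0.388 and 0.393 rad from the arm's rivets, and 0.382 rad from the pump lid. All are within the range where the pin snaps in.

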